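# Comb the rods and switch on the drying lamp

## Robot

A 7-joint arm with a two-finger parallel gripper is mounted at the origin on the work surface. World frame = base frame: x ahead of the robot, y to its left, z up, the work surface at z = 0. Lengths are in m, angles in degrees, forces in N, time in s.
With the tool pointing down it reaches from about 0.425 to 0.875 m from the base axis. Payload 4.7 kg.
Tool frame: the origin (TCP) lies midway between the tips of the shut fingers; the grasp point (between the pads) lies 19 mm behind it; y points along the fingers, x is the direction in which the jaws open and shut, and the axes are right-handed (so a half turn about y gives the same grasp; the last joint's range is limited). The gripper opens to 87 mm and grips with 3 to 60 N. Pads are 19 mm wide; open, the fingers measure 117 mm over their backs; the gripper's body (75 mm by 190 mm) begins 51 mm behind the grasp point.
Start: joints at [70.193, 18.392, -4.016, 83.108, 1.295, 78.541, -3.26], TCP at [0.229, -0.608, 0.223] pointing down, gripper open.
Joint ranges: [-163.93, 163.93], [-17.29, 119.83], [-79.2, 71.16], [3.27, 140.29], [-89.18, 269.18], [5.43, 117.66], [-154.24, 154.24]. Speed limits (degrees/s): [147.25, 147.25, 180, 180, 180, 180, 180].

## Interface

Orientations are given as [roll, pitch, yaw] about the fixed x, y, z axes, in that order (R = Rz(yaw) Ry(pitch) Rx(roll)).
In Python, from cell import env gives the robot as it stands.
- The arm moves only by the tool carry_out, never from a script. Its argument "targets" is a list of rows, each a list of 2 entries, a list of its own where there are three numbers: the shift along the tool's x, y, z in mm, then the turn, a rotation vector about the tool's x, y, z in degrees. A call has 1 to 12 rows; each row shifts and turns the commanded pose from where the row before left it, along the tool's axes as they then stand; what a row does not reach is not made up. A row lasts 1/10 s, in which the tool goes at most 50 mm and 8.59 degrees, less where a joint would pass 70% of its speed; a pose out of reach is approached as far as the arm can. A call with a gripper value outside its range is refused whole. "jaw" is the opening, from 0 (shut) to 1 (fully open), set as the call begins (left out, the last holds). The fingers move at their own pace and stop on an object; "squeeze" is the grip in N (left out, the last holds). Time passes only in rows, so rows that do not move let the fingers close. It gives the time, the measured TCP pose, the force and the opening at its end, in the units of the state.
- env.get_obs(): the state, without advancing time (a new reading comes with each control period).
- env.read_camera(name): name is "side" or "top"; returns the picture (384x512x3 uint8, red, green, blue); there is no depth.
- env.get_calibration(name): a dict with "fx", "fy", "cx", "cy" (pixels), "R" (3x3) and "t" (3): a world point X has camera coordinates R X + t. Camera axes: x right, y down, z forward; pixel columns grow to the right and rows downward; lengths in m; the calibration is good to about 2 mm. A picture is of the moment at which its call begins. get_calibration takes no time and is no camera call.
- env.sign_off(): hands the job in, once; it reports no verdict.
Trained networks look in the newest picture that a camera, given by its name, has taken for a name from the list of things; names that differ only in an ending like _2 or _b are one class to them, and where a whole thing is asked for, a point or a joint stands for the part that bears it (a point fixed in the world has none). Each returns a list of dicts, best first, with "p" (0 to 1); they miss things now and then, are a little off and sometimes report something else, mostly with a low value. They report only what shows in the picture. A call takes as long as a camera call.
- env.outline_of(camera, label): "mask" (384x512 bool, what is visible of it) and "xy" ([column, row] in pixels, amid what is visible of it).
The state is a dict: "time_s": time; "qpos": joint angles; "joint_velocities": joint speeds; "effort": joint torques, N m; "tool_pos": TCP position; "tool_rot": TCP orientation; "force": force on the tool from outside, world axes, zero at the start; "wrist_torque": the same for the moment, N m; "grip_width": finger opening in m.
Only numpy, scipy, OpenCV 4.12 (cv2) and the standard library are available. Lean on these libraries where they do the work, as an engineer would, in place of code of your own. Each camera call takes 0.05 s, during which the arm holds its last target.

## Task

Take the hand rake from its stand and comb it across the white corrugated drying tray until all four steel rods lie each fully down in a groove of its own. Then, with the rake still in hand, switch on the lamp by pushing over the broad rocker in the switch bank with the rake (the short pin at the end of its head is meant for this), leaving the three narrow rockers off, and put the rake back in its stand the way it stood. Do not touch rods or switches with the gripper, and do not disturb the other things on the bench.

Things in the scene. Friction and masses are not known exactly. Their poses are not given: they have to be found in the camera images.
- unit: Fixed drying unit. Origin on the table under the tray's middle, z up; heights are above the table. White tray, inside 160 (x) x 130 (y) mm, walls 10 mm, 42 mm high. Six V grooves (90 degrees, at unit x = -50, -30 .. +50 mm) run along unit y: bottoms at 20 mm, sharp ridges at 30 mm; at both x ends a flat strip 20 mm wide, 30 mm high. A rod down in a groove has its centre at 27 mm, its top 2 mm above the ridges; one across the ridges at 35 mm.
- lamp_hood (a point): Middle of the underside of the fixed white lamp hood, 170 mm above the table, over the tray's +x side. Hood 50 (x) x 150 (y) x 30 mm high: it covers unit x +52 to +102 mm. Two posts carry it at unit x = +112 mm.
- bank (a point): Middle of the top of the switch bank, a fixed grey block 120 (x) x 44 (y) x 50 mm high at the tray's -y side (unit x -80 to +40, y -149 to -105 mm). Four rocker switches stand on it in a row along unit x, 26 mm apart, on the line unit y = -127 mm; their housings reach 64 mm high, paddles up to 76 mm.
- rake: Loose hand rake, 140 g. Origin: middle of the row of tine tips, z up along the tines. Eight steel tines, 6 mm thick, 30 mm long, 13 mm apart, in a row along rake y (-48.5 to +48.5 mm). The head bar above them (10 mm thick, z 30 to 40 mm) spans y -98 to +53 mm and carries the switch pin near its -y end. The handle leans 35 degrees from vertical, towards rake -x.
- rake_grip (a point): Grip point on the axis of the rake's black handle, 80 mm up it: at rake (-46, 0, 101) mm. The handle is 16 mm wide across rake y, 14 mm the other way, 130 mm long; it starts at rake (0, 0, 35) mm and runs along (-0.574, 0, 0.819). Grip it across rake y with the hand in line with the handle.
- rake_pin (a point): Tip of the rake's switch pin, 6 mm thick, pointing down: at rake (0, -92, 13) mm, 13 mm higher than the tine tips.
- stand: Rake stand, fixed to the table, aluminium. Origin on the table under the seat; its x and y are parallel to the rake's when the rake stands in it. Trough for the tines 14 mm wide (x) and 114 mm long (y), floor at height 8 mm, walls to 24 mm. A post at stand x = -29 mm, 20 mm wide, 69 mm high, props the underside of the leaning handle.
- stand_seat (a point): Middle of the trough's floor in the stand, 8 mm above the table: the rake's origin is here when the rake stands in it.
- sw_lamp_end (a point): Point to press on the lamp switch, the one with the broad paddle (20 x 28 mm; the others 10 x 28 mm): on the paddle's top, mid-width, 10 mm from the hinge towards unit -y, the raised end. Moves with the paddle: height about 74 mm when off, 68 mm when on. The paddle's long side lies along unit y, hinge 69 mm high.
- sw_lamp (a joint): Lamp rocker, rad: 0 = off (unit -y end raised), 0.6 = fully on (unit -y end down). Stays where it is left; about 1.5 N moves it.
- sw_a (a joint): One of the three rockers with a narrow paddle (10 x 28 mm), rad: 0 = off (unit -y end raised), 0.6 = on. Must stay off.
- sw_b (a joint): One of the three rockers with a narrow paddle (10 x 28 mm), rad: 0 = off (unit -y end raised), 0.6 = on. Must stay off.
- sw_c (a joint): One of the three rockers with a narrow paddle (10 x 28 mm), rad: 0 = off (unit -y end raised), 0.6 = on. Must stay off.
- rod1: Steel rod, diameter 10 mm, 100 mm long, round ends, 60 g, smooth, loose in the tray. Origin at its centre; its own y is its long axis. At the start all four lie askew across the ridges, about 23 to 34 degrees off the grooves.
- rod2: Steel rod, diameter 10 mm, 100 mm long, round ends, 60 g, smooth, loose in the tray. Origin at its centre; its own y is its long axis. At the start all four lie askew across the ridges, about 23 to 34 degrees off the grooves.
- rod3: Steel rod, diameter 10 mm, 100 mm long, round ends, 60 g, smooth, loose in the tray. Origin at its centre; its own y is its long axis. At the start all four lie askew across the ridges, about 23 to 34 degrees off the grooves.
- rod4: Steel rod, diameter 10 mm, 100 mm long, round ends, 60 g, smooth, loose in the tray. Origin at its centre; its own y is its long axis. At the start all four lie askew across the ridges, about 23 to 34 degrees off the grooves.
- flask: Bystander, leave alone: clear flat culture flask, 100 x 75 x 36 mm with a blue cap, lying flat. Origin at the centre of its underside.
- dishes: Bystander, leave alone: stack of clear culture dishes, 56 mm diameter, 30 mm high. Origin at the centre of its underside.
- media: Bystander, leave alone: glass bottle with orange cap, 64 mm diameter, 150 mm high. Origin at the centre of its underside.
- tips: Bystander, leave alone: grey box with clear lid, 85 x 120 x 60 mm. Origin at the centre of its underside.
- beaker: Bystander, leave alone: glass beaker, 68 mm diameter, 85 mm high. Origin at the centre of its underside.
- timer: Bystander, leave alone: white bench timer, 60 x 65 x 18 mm. Origin at the centre of its underside.
- forceps: Bystander, leave alone: steel forceps, 130 x 12 x 6 mm. Origin at the centre of its underside.

How it is judged:
By the outcome, as a careful person would: the job done as asked, in the order asked, and still so for the second after the job is handed in, with the robot touching nothing.
It also fails if it takes over 51 s, if anything falls off the work surface, if the arm or the gripper's body presses on something with over 40 N, if the wrist force passes 120 N, or if a joint passes its speed limit or range.

## Working session

There is one attempt and no reset: what is moved stays moved. The work goes in short steps, Python scripts to look and compute and a tool call to move; the robot and the scene stay as the last step left them, time stands still between calls to the robot, and variables do not carry over. Pictures are saved under pics/ and viewed, and the job is handed in when it is done.

Besides the shell and the picture viewer there is one more tool, called as name([rows], argument=value, ...), one row to a line, values as JSON. carry_out: Moves the arm, as the interface text tells. Its arguments: {"type":"object","properties":{"targets":{"type":"array","items":{"type":"array"}},"jaw":{"type":"number"},"squeeze":{"type":"number"}},"required":["targets"]}

```bash
ls; mkdir -p pics; python3 - <<'E'
from cell import env
import cv2,numpy as np
o=env.get_obs(); print(o)
for n in("side","top"):
    im=env.read_camera(n); cv2.imwrite(f"pics/{n}0.png",im[:,:,::-1])
    c=env.get_calibration(n); print(n,c)
E
```

```text
pics
{'time_s': 0.0, 'qpos': array([70.19313648, 18.43913996, -4.01636079, 83.17628879,  1.2951482 ,
       78.53903796, -3.26072568]), 'joint_velocities': array([-0.05310682, -0.0569835 , -0.02458687, -0.05929679, -0.00190467,
       -0.00134921, -0.00157054]), 'effort': array([ 4.55195513e-04, -4.91289890e+01, -4.03510798e-01, -3.12526703e+01,
       -6.38734270e-02,  4.39544418e-02,  1.82615640e-04]), 'tool_pos': array([ 0.22861814, -0.60787548,  0.22144855]), 'tool_rot': array([-90.00561931,   0.10921169, -69.3832706 ]), 'force': array([-2.15439732e-04,  2.98131510e-01,  3.33724831e-01]), 'wrist_torque': array([-0.00629615, -0.01004025,  0.01678033]), 'grip_width': 0.08705335927193204}
side {'fx': 391.62154654181097, 'fy': 391.62154654181097, 'cx': 251.94721617932203, 'cy': 187.3826517748525, 'R': array([[-0.98538022, -0.1703644 , -0.00133621],
       [-0.09696155,  0.56723578, -0.81782763],
       [ 0.14008666, -0.80574161, -0.57546172]]), 't': array([0.56474715, 0.1451064 , 0.9993883 ])}
top {'fx': 455.35382822782975, 'fy': 455.35382822782975, 'cx': 249.9519210178953, 'cy': 188.62646209860458, 'R': array([[ 0.00554178, -0.99982074, -0.01810467],
       [-0.99673773, -0.00406508, -0.08060631],
       [ 0.08051827,  0.01849231, -0.99658158]]), 't': array([1.27193376e-03, 5.61423845e-01, 1.37177288e+00])}
```

View pics/side0.png

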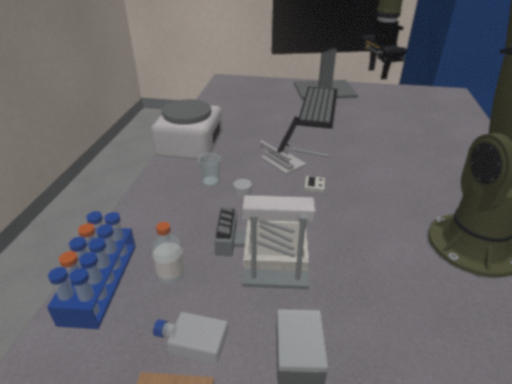

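View pics/top0.png

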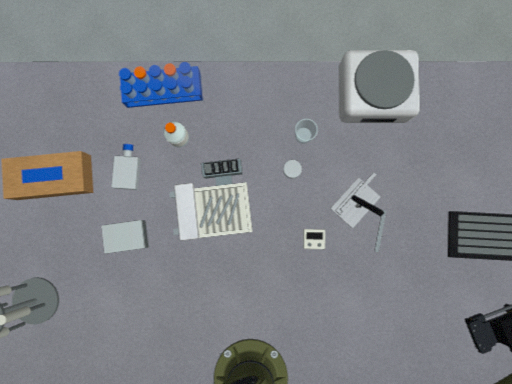

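```bash
cat > h.py <<'E'
from cell import env
import cv2,numpy as np
from scipy.spatial.transform import Rotation as Ro
C={n:env.get_calibration(n) for n in("side","top")}
def proj(n,X):
    c=C[n]; p=np.atleast_2d(X)@c["R"].T+c["t"]; return np.c_[c["fx"]*p[:,0]/p[:,2]+c["cx"],c["fy"]*p[:,1]/p[:,2]+c["cy"]]
def ray(n,uv):
    c=C[n]; d=np.array([(uv[0]-c["cx"])/c["fx"],(uv[1]-c["cy"])/c["fy"],1.]); return -c["R"].T@c["t"], c["R"].T@d
def atz(n,uv,z):
    o,d=ray(n,uv); return o+d*(z-o[2])/d[2]
def tri(uvt,uvs):
    o1,d1=ray("top",uvt);o2,d2=ray("side",uvs); A=np.c_[d1,-d2]; s=np.linalg.lstsq(A,o2-o1,rcond=None)[0]
    a,b=o1+s[0]*d1,o2+s[1]*d2; return (a+b)/2,np.linalg.norm(a-b)
def crop(n,im,x0,y0,x1,y1,s,name):
    cv2.imwrite("pics/"+name,cv2.resize(im[y0:y1,x0:x1,::-1].copy(),None,fx=s,fy=s,interpolation=cv2.INTER_CUBIC))
E
python3 - <<'E'
from h import *
t=env.read_camera("top");s=env.read_camera("side")
crop("top",t,325,160,405,260,6,"t_rake.png");crop("top",t,165,150,265,250,6,"t_tray.png")
crop("side",s,250,85,350,200,5,"s_rake.png");crop("side",s,205,185,325,295,5,"s_tray.png")
for n in("top","side"):
  for l in["unit","bank","lamp_hood","rake","rake_grip","rake_pin","stand","stand_seat","sw_lamp_end","sw_lamp","sw_a","rod1","flask","media","beaker","dishes","timer","forceps","tips"]:
    try:r=env.outline_of(n,l)
    except Exception as e: print(n,l,e);continue
    print(n,l,[(round(float(q["p"]),2),np.round(q["xy"],1).tolist(),int(q["mask"].sum())) for q in r[:4]])
E
```

```text
top unit [(0.59, [207.7, 207.6], 3682)]
top bank [(0.78, [208.4, 209.4], 3561)]
top lamp_hood [(0.64, [214.4, 205.8], 3657), (0.15, [226.8, 210.1], 117)]
top rake [(0.77, [362.2, 199.6], 346)]
top rake_grip [(0.61, [359.8, 204.3], 389), (0.34, [177.1, 134.9], 478)]
top rake_pin [(0.63, [363.1, 201.4], 313)]
top stand [(0.95, [353.1, 203.3], 1032)]
top stand_seat [(0.58, [357.1, 204.2], 1024)]
top sw_lamp_end [(0.44, [209.2, 167.0], 54)]
top sw_lamp [(0.63, [227.9, 210.7], 135)]
top sw_a [(0.38, [177.1, 135.7], 506)]
top rod1 [(0.67, [228.8, 207.4], 106), (0.58, [232.8, 204.1], 88), (0.53, [207.9, 207.7], 128), (0.33, [354.0, 200.4], 987)]
top flask [(0.65, [124.8, 171.7], 959), (0.35, [212.9, 206.5], 4100)]
top media [(0.66, [175.5, 136.7], 556)]
top beaker [(0.89, [305.1, 131.8], 469)]
top dishes [(0.7, [292.8, 165.9], 263)]
top timer [(0.6, [315.1, 236.6], 438)]
top forceps [(0.61, [362.9, 200.8], 399), (0.45, [379.1, 233.2], 153)]
top tips [(0.92, [124.8, 232.7], 1260), (0.47, [212.4, 207.5], 3616), (0.3, [290.4, 165.9], 250)]
side unit [(0.69, [275.8, 252.8], 5611)]
side bank [(0
[... 229 characters left out ...]
)]
side stand [(0.55, [285.2, 162.9], 555)]
side stand_seat [(0.78, [284.1, 162.6], 519), (0.55, [225.9, 212.8], 36), (0.19, [270.3, 243.0], 5921)]
side sw_lamp_end [(0.64, [224.7, 231.1], 58)]
side sw_lamp [(0.51, [224.2, 231.2], 42)]
side sw_a [(0.57, [282.7, 164.3], 498)]
side rod1 [(0.69, [273.7, 243.8], 125), (0.54, [273.0, 236.0], 145), (0.45, [280.8, 236.9], 111)]
side flask [(0.76, [193.2, 335.4], 2646)]
side media [(0.71, [165.5, 257.5], 1438), (0.66, [274.1, 242.1], 5774)]
side beaker []
side dishes [(0.22, [192.8, 333.8], 2567)]
side timer [(0.62, [313.7, 184.9], 305)]
side forceps []
side tips [(0.81, [299.1, 348.2], 3530), (0.6, [276.8, 241.2], 117), (0.43, [283.2, 143.7], 495)]
```

```bash
python3 - <<'E'
import cv2,numpy as np
a=[cv2.imread("pics/"+n) for n in("t_rake.png","s_rake.png","t_tray.png","s_tray.png")]
for x in a: print(x.shape)
E
```

```text
(600, 480, 3)
(575, 500, 3)
(600, 600, 3)
(550, 600, 3)
```

View pics/t_rake.png

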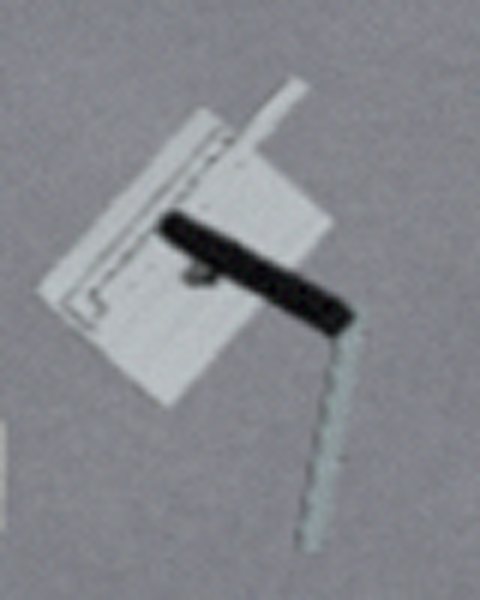

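View pics/s_rake.png

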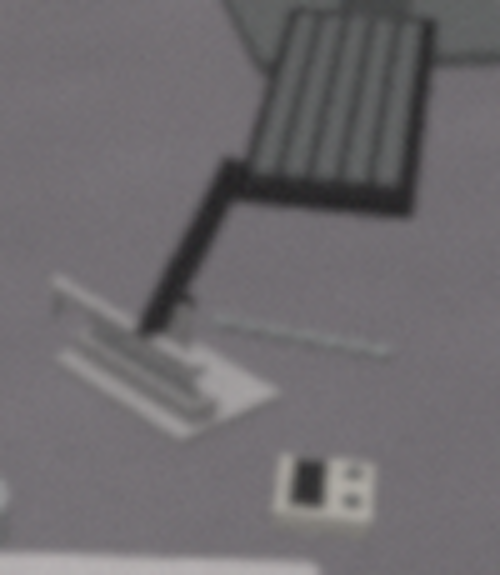

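View pics/t_tray.png

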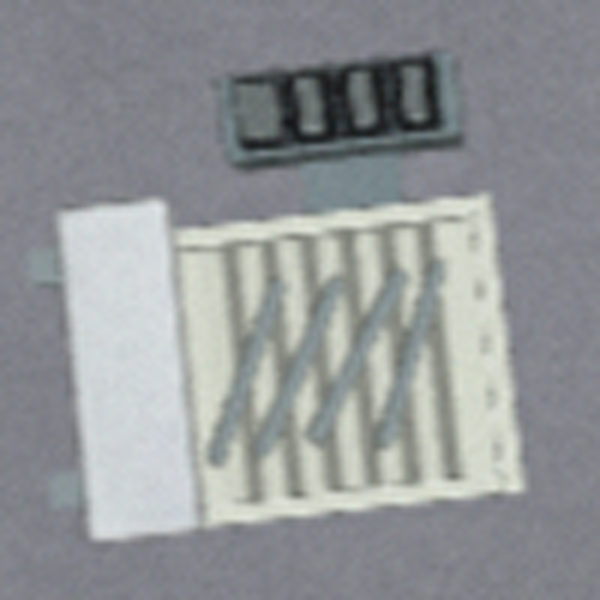

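View pics/s_tray.png

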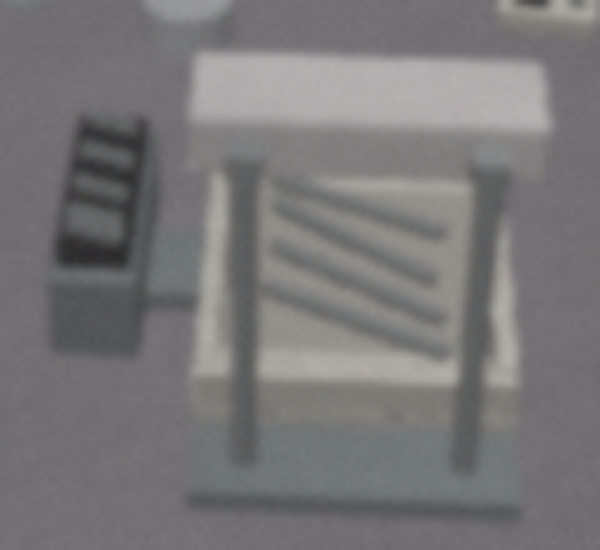

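```bash
cat > fit.py <<'E'
from h import *
from scipy.optimize import least_squares
def px(n,u,v,x0,y0,s): return n,(x0+(u+.5)/s-.5, y0+(v+.5)/s-.5)
T=lambda u,v:px("top",u,v,165,150,6); S=lambda u,v:px("side",u,v,205,185,5)
U=[((-90,-75,42),T(490,195)),((-90,75,42),T(523,492)),((52,-75,200),T(165,201)),((102,-75,200),T(58,212)),((102,75,200),T(92,541)),((52,75,200),T(200,530)),
((-80,-149,50),T(454,52)),((-80,-105,50),T(464,143)),((40,-149,50),T(222,76)),
((52,-75,200),S(195,53)),((52,75,200),S(545,62)),((102,-75,200),S(188,125)),((102,75,200),S(551,130)),((90,-75,42),S(194,378)),((90,75,42),S(521,383)),((40,-149,50),S(52,275)),((40,-105,50),S(140,280)),((-80,-105,50),S(150,125))]
T2=lambda u,v:px("top",u,v,325,160,6); S2=lambda u,v:px("side",u,v,250,85,5)
h=lambda L,dx=0:(-.574*L,0,43+.819*L)
K=[((0,-98,48),T2(302,81)),((0,-98,48),S2(55,277)),(h(130),T2(344,322)),(h(130),S2(236,163)),(h(0),T2(168,222))]
def pose(p,P):
    R=Ro.from_euler("z",p[2]).as_matrix(); return (np.array(P)/1000)@R.T+[p[0],p[1],0]
def res(p,L):
    return np.concatenate([proj(n,pose(p,P))[0]-uv for P,(n,uv) in L])
if __name__=="__main__":
    for L,p0 in((U,(.6,.05,np.pi/2)),(K,(.55,-.25,.8))):
        r=least_squares(res,p0,args=(L,),loss="soft_l1"); print(r.x[:2],np.degrees(r.x[2]))
        for (P,(n,uv)),e in zip(L,r.fun.reshape(-1,2)): print(P,n,np.round(res(r.x,[(P,(n,uv))]),2))
E
python3 fit.py
```

```text
[0.49535257 0.09454686] 96.56226304671269
(-90, -75, 42) top [ 0.4  -0.16]
(-90, 75, 42) top [ 0.32 -0.13]
(52, -75, 200) top [ 0.43 -0.95]
(102, -75, 200) top [-0.24 -0.73]
(102, 75, 200) top [-0.54  0.36]
(52, 75, 200) top [0.16 0.15]
(-80, -149, 50) top [ 0.39 -0.46]
(-80, -105, 50) top [ 0.29 -1.24]
(40, -149, 50) top [-0.4  -0.08]
(52, -75, 200) side [ 0.15 -0.97]
(52, 75, 200) side [ 0.61 -0.49]
(102, -75, 200) side [-0.26 -0.92]
(102, 75, 200) side [1.22 0.61]
(90, -75, 42) side [ 0.05 -0.59]
(90, 75, 42) side [0.37 1.06]
(40, -149, 50) side [-0.86  1.26]
(40, -105, 50) side [-0.16  0.96]
(-80, -105, 50) side [2.26 0.71]
[ 0.5357468  -0.30568488] 47.70423435298785
(0, -98, 48) top [ 0.15 -0.19]
(0, -98, 48) side [-0.38  0.05]
(-74.61999999999999, 0, 149.47) top [-0.62 -0.36]
(-74.61999999999999, 0, 149.47) side [ 0.58 -0.29]
(-0.0, 0, 43.0) top [0.37 0.44]
```

```bash
cat > ov.py <<'E'
from fit import *
def box(x0,x1,y0,y1,z0,z1):
    c=[(x,y,z) for x in(x0,x1) for y in(y0,y1) for z in(z0,z1)]
    return [(a,b) for i,a in enumerate(c) for b in c[i+1:] if sum(k!=l for k,l in zip(a,b))==1]
UW=[]
def rect(x0,x1,y0,y1,z): 
    c=[(x0,y0,z),(x1,y0,z),(x1,y1,z),(x0,y1,z)]; return [(c[i],c[(i+1)%4]) for i in range(4)]
UW+=rect(-90,90,-75,75,42)+rect(-80,80,-65,65,42)+rect(52,102,-75,75,200)+rect(-80,40,-149,-105,50)+[((x,-65,20),(x,65,20)) for x in(-50,-30,-10,10,30,50)]
SW=rect(-7,7,-57,57,24)+rect(-29-10,-29+10,-10,10,69)
RW=rect(-5,5,-98,53,48)+[((0,0,43),h(130)),((0,-92,40),(0,-92,21))]
def draw(im,n,p,W,x0,y0,s,col):
    for a,b in W:
        q=proj(n,pose(p,[a,b])); q=((q-[x0,y0]+.5)*s-.5)
        cv2.line(im,*[tuple(int(round(k*8)) for k in r) for r in q],col,1,cv2.LINE_AA,3)
E
python3 - <<'E'
from ov import *
pu=(.49535,.09455,np.radians(96.56)); pr=(.53575,-.30568,np.radians(47.7))
for f,n,x0,y0,s,Ws in(("t_tray","top",165,150,6,[(pu,UW)]),("s_tray","side",205,185,5,[(pu,UW)]),("t_rake","top",325,160,6,[(pr,SW),(pr,RW)]),("s_rake","side",250,85,5,[(pr,SW),(pr,RW)])):
    im=cv2.imread(f"pics/{f}.png")
    for (p,W),c in zip(Ws,((0,0,255),(0,255,0))): draw(im,n,p,W,x0,y0,s,c)
    cv2.imwrite(f"pics/ov_{f}.png",im)
E
```

```text
(no output)
```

View pics/ov_t_tray.png

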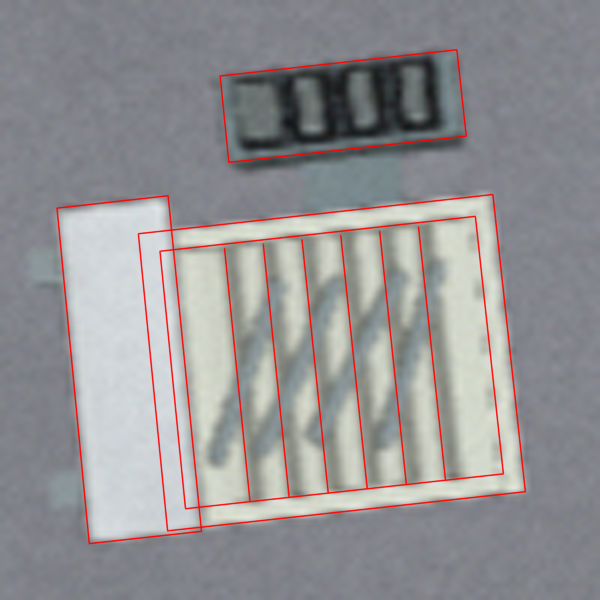

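View pics/ov_s_tray.png

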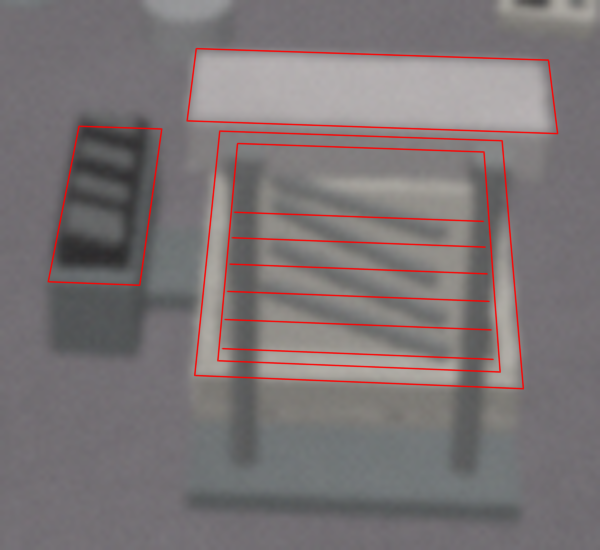

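View pics/ov_t_rake.png

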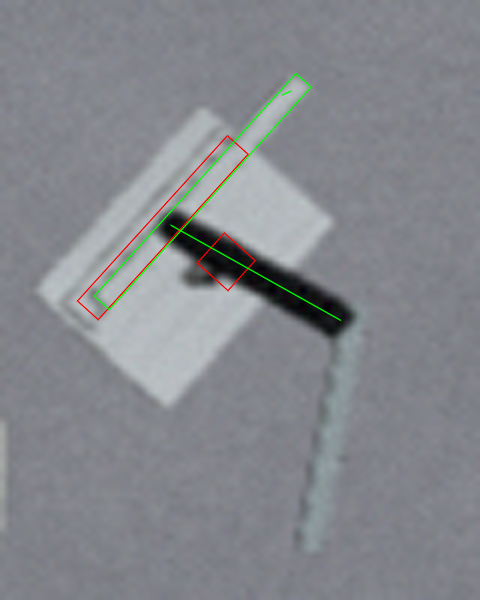

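View pics/ov_s_rake.png

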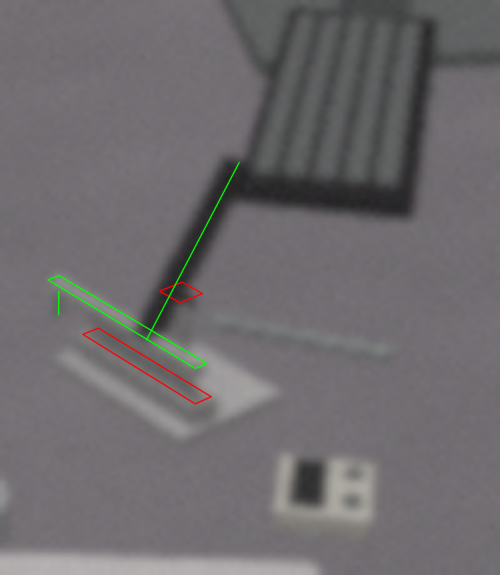

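```bash
cat > plan.py <<'E'
from h import *
PU=(.49535,.09455,np.radians(96.56)); PR=(.53575,-.30568,np.radians(47.7))
a=np.radians(35)
def rake2tool(pos,yaw,tilt=np.zeros(3)):
    """rake origin world pos (m), yaw rad -> TCP pos, R"""
    Rr=Ro.from_euler("z",yaw).as_matrix()
    y=Rr@np.array([np.sin(a),0,-np.cos(a)]); x=-Rr[:,1]; z=np.cross(x,y)
    R=np.c_[x,y,z]; tcp=np.array(pos)+Rr@np.array([0,0,.035])-y*(.080-.019)
    return tcp,R
def cur():
    o=env.get_obs(); return o["tool_pos"],Ro.from_euler("xyz",o["tool_rot"],degrees=True).as_matrix(),o
def rows(p0,R0,p1,R1,n):
    rv=Ro.from_matrix(R0.T@R1).as_rotvec(degrees=True)
    prev_p,prev_R=p0,R0; out=[]
    for i in range(1,n+1):
        Ri=R0@Ro.from_rotvec(rv*i/n,degrees=True).as_matrix(); pi=p0+(p1-p0)*i/n
        out.append([np.round(prev_R.T@(pi-prev_p)*1000,1).tolist(),np.round(rv/n,2).tolist()]); prev_p,prev_R=pi,Ri
    return out
def show(p1,R1,n=None,p0=None,R0=None):
    if p0 is None: p0,R0,_=cur()
    d=R0.T@(p1-p0)*1000; rv=Ro.from_matrix(R0.T@R1).as_rotvec(degrees=True)
    m=max(np.linalg.norm(d)/45,np.linalg.norm(rv)/8); n=n or int(np.ceil(m)); print("shift",d.round(1),"rv",rv.round(2),"n",n)
    print(str(rows(p0,R0,p1,R1,n)).replace(" ",""))
E
python3 - <<'E'
from plan import *
p,R,o=cur(); print(p)
t,Rt=rake2tool((PR[0],PR[1],.008),PR[2]); print("grasp tcp",t)
pre=t-Rt[:,1]*.12; print("pre",pre); show(pre,Rt)
print("tray mid",rake2tool((PU[0],PU[1],.034),PU[2])[0])
E
```

```text
[ 0.22882145 -0.60840484  0.2225597 ]
grasp tcp [ 0.51220253 -0.33155833  0.09296827]
pre [ 0.46587963 -0.38246653  0.19126652]
shift [-128.    31.3  301.4] rv [ 34.34 -26.23   8.27] n 8
[[[-16.0,3.9,37.7],[4.29,-3.28,1.03]],[[-13.7,7.0,38.1],[4.29,-3.28,1.03]],[[-11.4,10.1,38.2],[4.29,-3.28,1.03]],[[-9.0,13.1,37.9],[4.29,-3.28,1.03]],[[-6.6,16.1,37.3],[4.29,-3.28,1.03]],[[-4.2,19.0,36.3],[4.29,-3.28,1.03]],[[-1.8,21.7,34.9],[4.29,-3.28,1.03]],[[0.6,24.2,33.2],[4.29,-3.28,1.03]]]
tray mid [0.49934717 0.05979091 0.11896827]
```

carry_out([
  [[-16, 4, 37.7], [4.3, -3.3, 1]],
  [[-13.7, 7, 38.1], [4.3, -3.3, 1]],
  [[-11.4, 10, 38.2], [4.3, -3.3, 1]],
  [[-9, 13, 37.9], [4.3, -3.3, 1]],
  [[-6.6, 16, 37.3], [4.3, -3.3, 1]],
  [[-4.2, 19, 36.3], [4.3, -3.3, 1]],
  [[-1.8, 21.7, 34.9], [4.3, -3.3, 1]],
  [[0.6, 24.2, 33.2], [4.3, -3.3, 1]],
  [[0, 0, 0], [0, 0, 0]],
  [[0, 0, 0], [0, 0, 0]],
], jaw=0.6)

```text
time_s: 3.1
tool_pos: [0.4656, -0.382, 0.191]
tool_rot: [-55.0, -0.3, -42.2]
force: [0.7, -0.3, -0.7]
grip_width: 0.0521
```

```bash
python3 - <<'E'
from plan import *
p,R,o=cur(); print(p,o["qpos"].round(1),o["time_s"],o["grip_width"])
t,Rt=rake2tool((PR[0],PR[1],.008),PR[2]); show(t-Rt[:,1]*.04,Rt)
for n in("top","side"):
    im=env.read_camera(n); 
    if n=="top": crop(n,im,325,150,445,270,5,"t1.png")
    else: crop(n,im,230,50,350,200,4,"s1.png")
E
```

```text
[ 0.46562806 -0.38198757  0.1909797 ] [ 71.1  20.2 -17.8  93.  -28.9  77.   20.8] 3.1 0.052105320408258764
shift [ 0.3 79.7  0.1] rv [0.04 0.24 0.14] n 2
[[[0.2,39.8,0.0],[0.02,0.12,0.07]],[[0.2,39.8,0.0],[0.02,0.12,0.07]]]
```

View pics/t1.png

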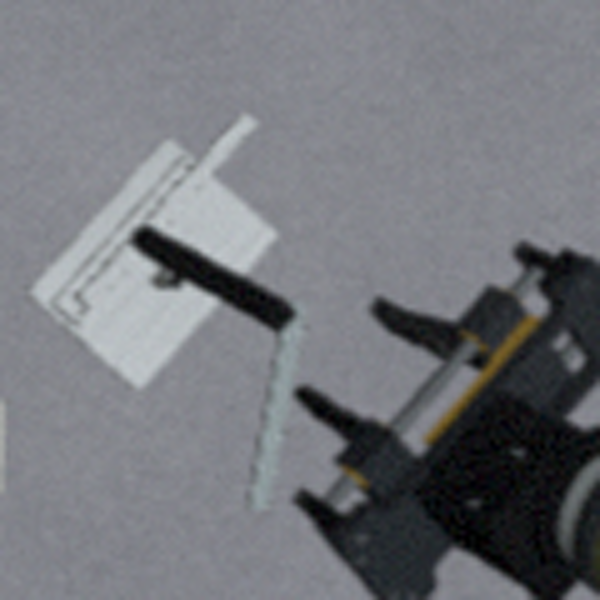

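View pics/s1.png

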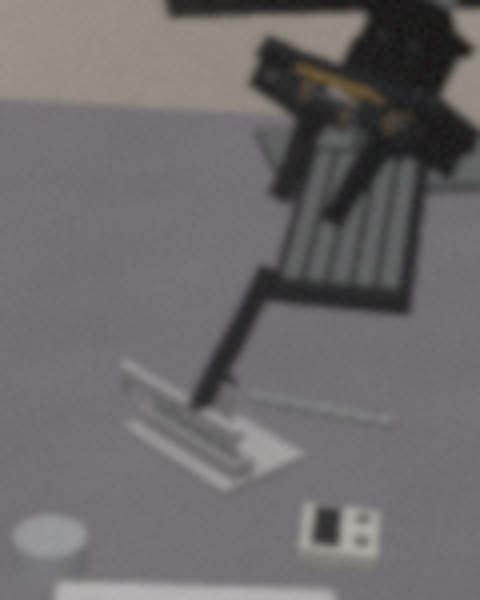

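carry_out([
  [[0.3, 40, 0], [0, 0.2, 0.1]],
  [[0, 40, 0], [0, 0, 0]],
  [[0, 25, 0], [0, 0, 0]],
  [[0, 14.5, 0], [0, 0, 0]],
  [[0, 0, 0], [0, 0, 0]],
  [[0, 0, 0], [0, 0, 0]],
])

```text
time_s: 3.8
tool_pos: [0.5121, -0.3338, 0.0946]
tool_rot: [-55.1, -0.2, -42.4]
force: [-0.2, 0.3, -0.1]
grip_width: 0.0522
```

```bash
python3 - <<'E'
from plan import *
p,R,o=cur(); print(p)
t,Rt=rake2tool((PR[0],PR[1],.008),PR[2]); show(t,Rt)
im=env.read_camera("top"); crop("top",im,325,150,425,250,6,"t2.png")
im=env.read_camera("side"); crop("side",im,240,70,340,190,5,"s2.png")
E
```

```text
[ 0.51210162 -0.33379737  0.09457786]
shift [-1.4  2.3  0.5] rv [0.07 0.02 0.25] n 1
[[[-1.4,2.3,0.5],[0.07,0.02,0.25]]]
```

View pics/t2.png

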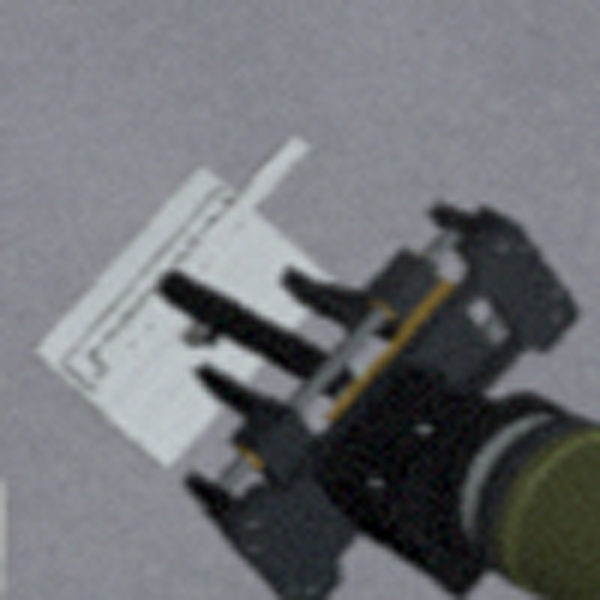

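View pics/s2.png

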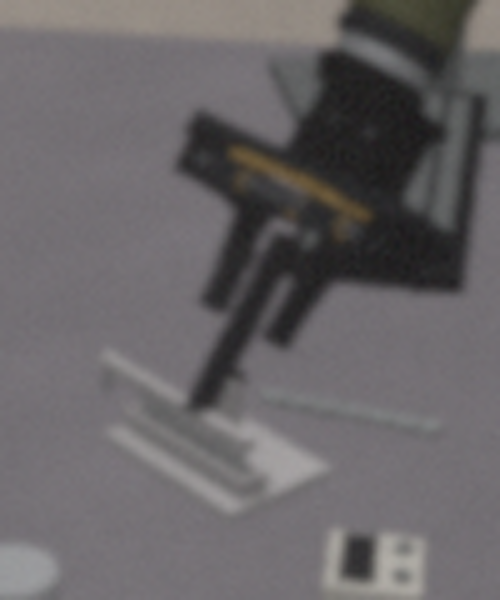

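carry_out([
  [[-1, 2, 0.4], [0, 0, 0.2]],
  [[0, 0, 0], [0, 0, 0]],
])

```text
time_s: 4.1
tool_pos: [0.5125, -0.3309, 0.0928]
tool_rot: [-55.0, -0.0, -42.2]
force: [0.2, -0.2, -0.0]
grip_width: 0.052
```

carry_out([
  [[0, 0, 0], [0, 0, 0]],
  [[0, 0, 0], [0, 0, 0]],
  [[0, 0, 0], [0, 0, 0]],
  [[0, 0, 0], [0, 0, 0]],
], jaw=0, squeeze=50)

```text
time_s: 4.5
tool_pos: [0.5125, -0.3303, 0.0922]
tool_rot: [-55.0, 0.0, -42.2]
force: [0.7, 0.6, -0.4]
grip_width: 0.0279
```

carry_out([
  [[0, 0, 0], [0, 0, 0]],
  [[0, 0, 0], [0, 0, 0]],
  [[0, 0, 0], [0, 0, 0]],
  [[0, 0, 0], [0, 0, 0]],
])

```text
time_s: 4.9
tool_pos: [0.5126, -0.3303, 0.0922]
tool_rot: [-55.0, 0.0, -42.2]
force: [0.5, -1.1, 0.6]
grip_width: 0.0156
```

carry_out([
  [[0, -16.4, 11.5], [0, 0, 0]],
  [[0, -24.6, 17.2], [0, 0, 0]],
  [[0, -41, 28.7], [0, 0, 0]],
])

```text
time_s: 5.2
tool_pos: [0.5105, -0.3289, 0.1896]
tool_rot: [-55.0, 0.5, -42.2]
force: [0.3, -0.2, -0.9]
grip_width: 0.0157
```

```bash
cat >> plan.py <<'E'
def w2u(X):
    R=Ro.from_euler("z",PU[2]).as_matrix(); return (np.array(X)-[PU[0],PU[1],0])@R*1000
def u2w(P):
    R=Ro.from_euler("z",PU[2]).as_matrix(); return np.array(P)/1000@R.T+[PU[0],PU[1],0]
E
python3 - <<'E'
from plan import *
from fit import T,S
for n,(u,v),(u2,v2) in((1,(217,458),(276,283)),(2,(265,450),(333,283)),(3,(317,438),(402,272)),(4,(385,443),(438,265))):
    A=w2u(atz("top",T(u,v)[1],.035));B=w2u(atz("top",T(u2,v2)[1],.035)); d=A-B
    print(n,A[:2].round(1),B[:2].round(1),"len",np.linalg.norm(d).round(1),"ang",np.degrees(np.arctan2(d[0],d[1])).round(1),"mid",((A+B)/2)[:2].round(1))
for n,z in(("media",.15),("beaker",.085),("dishes",.03),("timer",.018),("tips",.06)): pass
for n,uv,z in(("media",(172,129),.15),("beaker",(307,128),.085),("dishes",(292,166),.03),("timer",(315,238),.018)):print(n,atz("top",uv,z).round(3),w2u(atz("top",uv,z)).round(0))
print("lamp_end top",w2u(atz("top",(209.2,167.0),.074)),"expected px",proj("top",u2w([19,-137,74])),proj("side",u2w([19,-137,74])))
p,R,o=cur();print(p)
t,Rt=rake2tool(u2w([-70,10,110]),PU[2]); print(t)
show(t,Rt)
E
```

```text
1 [62.4 41.7] [ 23.8 -42.8] len 92.9 ang 24.5 mid [43.1 -0.6]
2 [37.9 40.3] [ -4.9 -39.7] len 90.7 ang 28.1 mid [16.5  0.3]
3 [11.2 37.2] [-40.2 -41.4] len 93.9 ang 33.2 mid [-14.5  -2.1]
4 [-22.6  43.4] [-58.6 -42.9] len 93.6 ang 22.7 mid [-40.6   0.3]
media [0.719 0.222 0.15 ] [ 102. -237.  150.]
beaker [ 0.736 -0.165  0.085] [-285. -210.   85.]
dishes [ 0.631 -0.124  0.03 ] [-233. -109.   30.]
timer [ 0.412 -0.194  0.018] [-278.  116.   18.]
lamp_end top [  15.13279949 -128.33163847   74.        ] expected px [[207.60950025 164.26085987]] [[219.72357047 227.66540556]]
[ 0.51047902 -0.3289198   0.1896205 ]
[ 0.4974097  -0.01089322  0.19496827]
shift [-223.4  127.2  187.8] rv [ -0.2  -40.21  27.6 ] n 8
[[[-27.9,15.9,23.5],[-0.02,-5.03,3.45]],[[-24.8,17.5,25.8],[-0.02,-5.03,3.45]],[[-21.3,18.9,27.8],[-0.02,-5.03,3.45]],[[-17.6,20.0,29.5],[-0.02,-5.03,3.45]],[[-13.7,20.9,30.9],[-0.02,-5.03,3.45]],[[-9.7,21.6,32.0],[-0.02,-5.03,3.45]],[[-5.5,22.1,32.6],[-0.02,-5.03,3.45]],[[-1.3,22.3,32.9],[-0.02,-5.03,3.45]]]
```

```bash
cat >> plan.py <<'E'
Rg=Ro.from_euler("xyz",[-55,0,-42.2],degrees=True).as_matrix(); pg=np.array([.5126,-.3303,.0922])
Rr0=Ro.from_euler("z",PR[2]).as_matrix(); M_R=Rr0.T@Rg; M_p=Rr0.T@(pg-[PR[0],PR[1],.008])
def rt(P,dyaw=0):
    """rake origin at unit P(mm), yaw rel unit deg -> tool pose"""
    R=Ro.from_euler("z",PU[2]+np.radians(dyaw)).as_matrix(); return u2w(P)+R@M_p, R@M_R
def rake_now():
    p,R,o=cur(); Rr=R@M_R.T; q=p-Rr@M_p; e=Ro.from_matrix(Rr).as_euler("zyx",degrees=True)
    return w2u(q).round(1),(e-[np.degrees(PU[2]),0,0]).round(2)
E
python3 - <<'E'
from plan import *
print(rake_now())
show(*rt([-71,2,100]))
E
```

```text
(array([-400.1,    8. ,  105.4]), array([-48.87,   0.36,   0.32]))
shift [-218.5  139.3  186.3] rv [ -0.2  -40.29  27.66] n 8
[[[-27.3,17.4,23.3],[-0.02,-5.04,3.46]],[[-24.1,19.0,25.6],[-0.02,-5.04,3.46]],[[-20.5,20.3,27.5],[-0.02,-5.04,3.46]],[[-16.8,21.4,29.2],[-0.02,-5.04,3.46]],[[-12.9,22.3,30.5],[-0.02,-5.04,3.46]],[[-8.8,22.9,31.5],[-0.02,-5.04,3.46]],[[-4.6,23.3,32.1],[-0.02,-5.04,3.46]],[[-0.3,23.4,32.3],[-0.02,-5.04,3.46]]]
```

carry_out([
  [[-27.3, 17.4, 23.3], [0, -5.04, 3.46]],
  [[-24.1, 19, 25.6], [0, -5.04, 3.46]],
  [[-20.5, 20.3, 27.5], [0, -5.04, 3.46]],
  [[-16.8, 21.4, 29.2], [0, -5.04, 3.46]],
  [[-12.9, 22.3, 30.5], [0, -5.04, 3.46]],
  [[-8.8, 22.9, 31.5], [0, -5.04, 3.46]],
  [[-4.6, 23.3, 32.1], [0, -5.04, 3.46]],
  [[-0.3, 23.4, 32.3], [0, -5.04, 3.46]],
  [[0, 0, 0], [0, 0, 0]],
  [[0, 0, 0], [0, 0, 0]],
])

```text
time_s: 6.2
tool_pos: [0.5065, -0.01, 0.1854]
tool_rot: [-55.2, -0.3, 6.8]
force: [-0.5, -1.5, -0.9]
grip_width: 0.0157
```

```bash
python3 - <<'E'
from plan import *
print(rake_now(),cur()[2]["qpos"].round(1))
show(*rt([-71,2,33.5]))
im=env.read_camera("top"); crop("top",im,165,130,285,250,5,"t3.png")
im=env.read_camera("side"); crop("side",im,205,165,325,285,5,"s3.png")
E
```

```text
(array([-7.160e+01, -1.000e-01,  1.011e+02]), array([ 0.19, -0.35, -0.13])) [ 50.5  16.7 -35.6 100.5 -22.9  80.2  28.7]
shift [ -2.1  55.8 -38.4] rv [0.18 0.35 0.17] n 2
[[[-1.1,27.9,-19.2],[0.09,0.17,0.08]],[[-1.0,27.9,-19.2],[0.09,0.17,0.08]]]
```

View pics/t3.png

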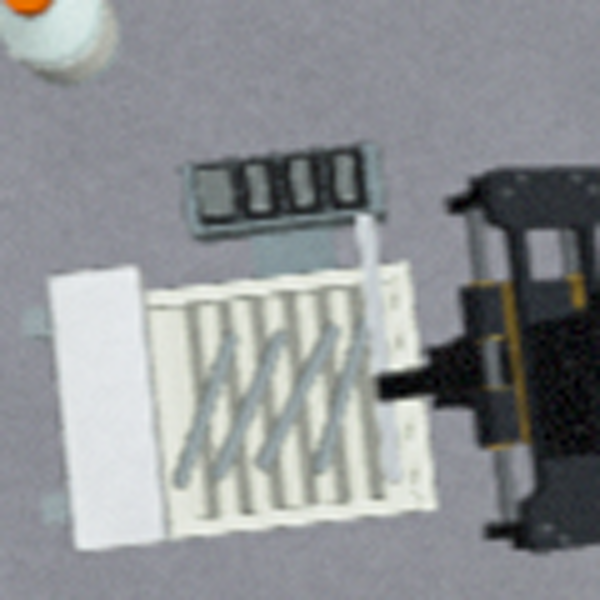

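View pics/s3.png

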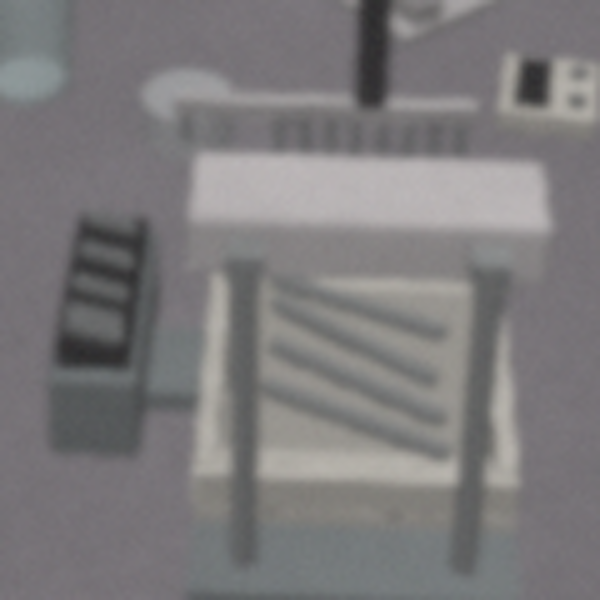

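```bash
python3 - <<'E'
from plan import *
def P(r): 
    p,R,o=cur(); Rr=R@M_R.T; q=p-Rr@M_p; return q+Rr@(np.array(r)/1000)
f=lambda u,v,y0:(165+(u+.5)/5-.5,130+(v+.5)/5-.5)
for r in((0,-98,40),(0,53,40)): print(((proj("top",P(r))[0]+.5-[165,130])*5-.5).round(1),((proj("side",P(r))[0]+.5-[205,165])*5-.5).round(1))
for u in((-90,-75,42),(-90,75,42),(90,75,42),(-80,-149,50),(-80,-105,50)): print(u,((proj("top",u2w(u))[0]+.5-[165,130])*5-.5).round(1),((proj("side",u2w(u))[0]+.5-[205,165])*5-.5).round(1))
E
```

```text
[373.6 207.6] [170.2  92.3]
[402.2 475.5] [474.2 103.4]
(-90, -75, 42) [410.3 261.6] [219.3 230.6]
(-90, 75, 42) [437.3 509.3] [501.6 240.3]
(90, 75, 42) [139.2 541.9] [522.9 488.3]
(-80, -149, 50) [380.2 140.9] [ 78.4 225.7]
(-80, -105, 50) [388.  212.9] [161.3 228.5]
```

```bash
python3 - <<'E'
from plan import *
im=env.read_camera("top"); crop("top",im,225,160,265,235,8,"t4.png")
im=env.read_camera("side"); crop("side",im,230,170,310,200,8,"s4.png")
a=cv2.imread("pics/t4.png");b=cv2.imread("pics/s4.png")
print(a.shape,b.shape)
E
```

```text
(600, 320, 3) (240, 640, 3)
```

View pics/t4.png

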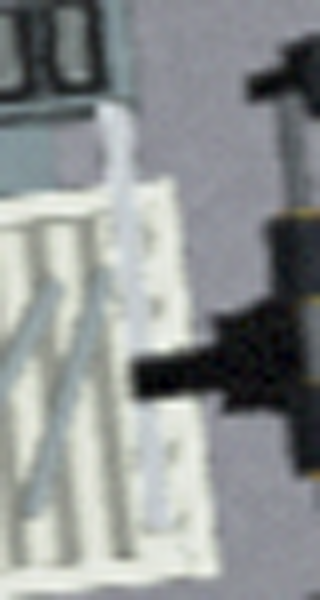

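View pics/s4.png

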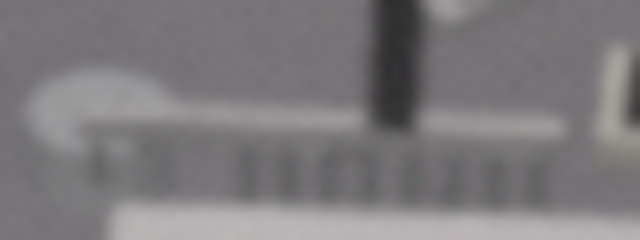

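```bash
python3 - <<'E'
from plan import *
def P(r): 
    p,R,o=cur(); Rr=R@M_R.T; q=p-Rr@M_p; return q+Rr@(np.array(r)/1000)
for r,t,s in(((0,-98,40),(238.7,172.7),(240,184.8)),((0,53,40),(244.5,225.6),(300.4,185))):
    X,e=tri(t,s); print(w2u(X).round(1),"gap",e*1000,"pred",w2u(P(r)).round(1), "z141 top only",w2u(atz("top",t,P(r)[2])).round(1),proj("top",P(r)).round(1),proj("side",P(r)).round(1))
# unit check via same method
for u,t,s in(((-90,-75,42),(225+(178.5)/8-.5,160+180.5/8-.5),None),((-90,75,42),(225+217.5/8-.5,160+577.5/8-.5),None)):
    print(u,w2u(atz("top",t,.042)).round(1))
E
```

```text
[-72.  -94.2 137.9] gap 0.3312730523316849 pred [-74.8 -98.  141.7] z141 top only [-72.1 -93.6 141.7] [[239.5 171.1]] [[238.6 182.9]]
[-72.4  55.4 142.8] gap 0.17684280882083853 pred [-74.3  53.  140.8] z141 top only [-72.3  55.4 140.8] [[245.1 224.7]] [[299.4 185.2]]
(-90, -75, 42) [-90.4 -74.5  42. ]
(-90, 75, 42) [-88.8  75.6  42. ]
```

```bash
python3 - <<'E'
from plan import *
print(rake_now(),cur()[0],cur()[2]["tool_rot"],cur()[2]["time_s"])
E
```

```text
(array([-74.6,  -0.2, 101.1]), array([-0.16, -0.35, -0.15])) [ 0.50678131 -0.01297483  0.18540489] [-55.18981929  -0.32846028   6.50514957] 6.4
```

```bash
cat >> plan.py <<'E'
M_p=M_p-np.array([2.3,3,0])/1000
E
python3 - <<'E'
from plan import *
print(rake_now())
show(*rt([-72,2,34]))
E
```

```text
(array([-72.3,   2.8, 101.1]), array([-0.16, -0.35, -0.15]))
shift [  1.   55.2 -38.3] rv [0.19 0.06 0.36] n 2
[[[0.5,27.6,-19.2],[0.1,0.03,0.18]],[[0.6,27.6,-19.2],[0.1,0.03,0.18]]]
```

carry_out([
  [[0.5, 27.6, -19.2], [0.1, 0, 0.18]],
  [[0.5, 18, -12.5], [0.1, 0, 0.18]],
  [[0, 9.6, -6.7], [0, 0, 0]],
  [[0, 0, 0], [0, 0, 0]],
  [[0, 0, 0], [0, 0, 0]],
])

```text
time_s: 6.9
tool_pos: [0.5086, -0.0113, 0.1192]
tool_rot: [-54.9, -0.1, 6.8]
force: [0.2, -0.6, -1.2]
grip_width: 0.016
```

```bash
python3 - <<'E'
from plan import *
print(rake_now(),cur()[2]["force"])
im=env.read_camera("top"); crop("top",im,165,160,265,235,8,"t5.png")
im=env.read_camera("side"); crop("side",im,230,200,310,260,8,"s5.png")
print(rake_now(),cur()[2]["force"])
p,R,_=cur();print("unit +x in tool",(R.T@(u2w([1,0,0])-u2w([0,0,0]))*1000).round(3))
E
```

```text
(array([-70.5,   1.3,  35. ]), array([ 0.17, -0.09,  0.07])) [ 0.22640042 -0.60934563 -1.15935226]
(array([-70.6,   0.9,  35.4]), array([ 0.2 , -0.17,  0.02])) [ 0.74697895  0.10118835 -1.62666412]
unit +x in tool [0.005 0.574 0.819]
```

View pics/t5.png

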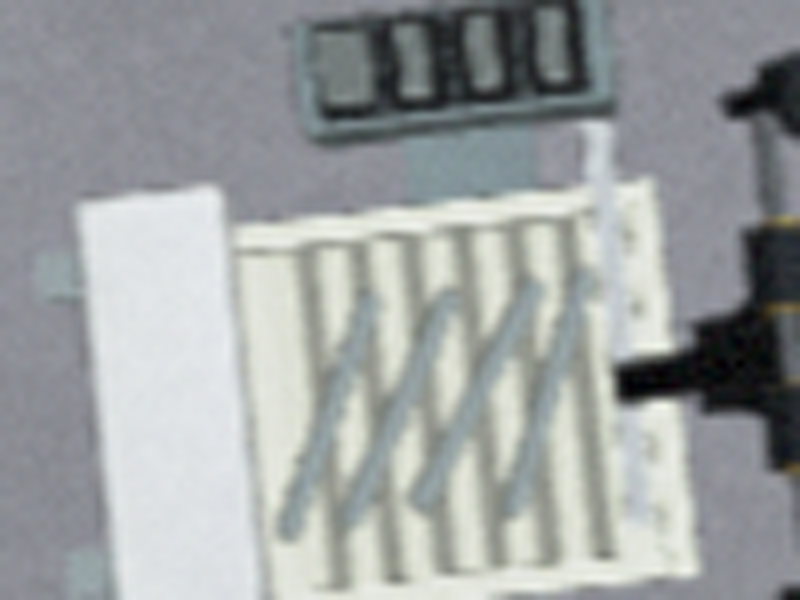

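View pics/s5.png

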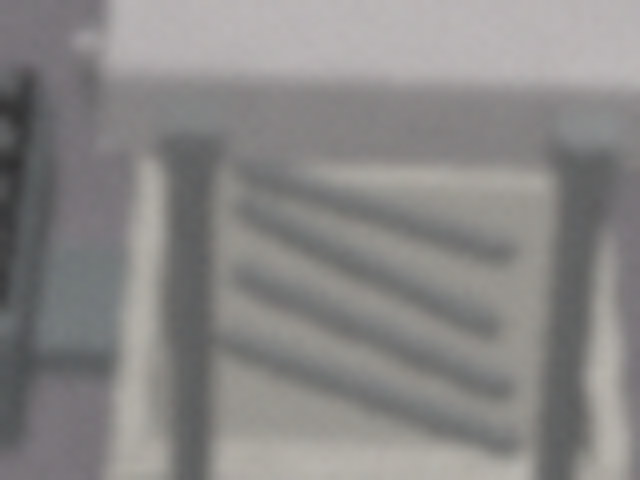

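carry_out([
  [[0, 1.3, -1], [0, 0, 0]],
  [[0.2, 20, 28.7], [0, 0, 0]],
  [[0, 0, 0], [0, 0, 0]],
  [[0, 0, 0], [0, 0, 0]],
])

```text
time_s: 7.4
tool_pos: [0.5042, 0.0243, 0.1174]
tool_rot: [-55.0, -0.1, 7.0]
force: [0.2, -0.3, -2.1]
grip_width: 0.0158
```

```bash
cat > look.py <<'E'
from plan import *
import sys
k=sys.argv[1]
print(rake_now(),cur()[2]["force"].round(1),cur()[2]["time_s"])
t=env.read_camera("top"); s=env.read_camera("side")
print(rake_now())
a=cv2.resize(t[160:235,165:265,::-1],None,fx=6,fy=6,interpolation=cv2.INTER_CUBIC)
b=cv2.resize(s[200:260,230:310,::-1],None,fx=6,fy=6,interpolation=cv2.INTER_CUBIC)[:,:]
# stack side by side limited 800 wide
b=cv2.resize(s[205:260,235:300,::-1],None,fx=4,fy=4,interpolation=cv2.INTER_CUBIC)
out=np.zeros((450,800,3),np.uint8); a=cv2.resize(a,(540,405)); out[:405,:540]=a; out[:b.shape[0],540:540+b.shape[1]]=b[:, :260]
cv2.imwrite(f"pics/l{k}.png",out)
E
python3 look.py 6
```

```text
(array([-34.7,   1.8,  33.2]), array([ 0.35, -0.12,  0.  ])) [ 0.2 -0.3 -2.1] 7.4
(array([-36.2,   1.6,  32.8]), array([ 0.2 , -0.09, -0.01]))
```

View pics/l6.png

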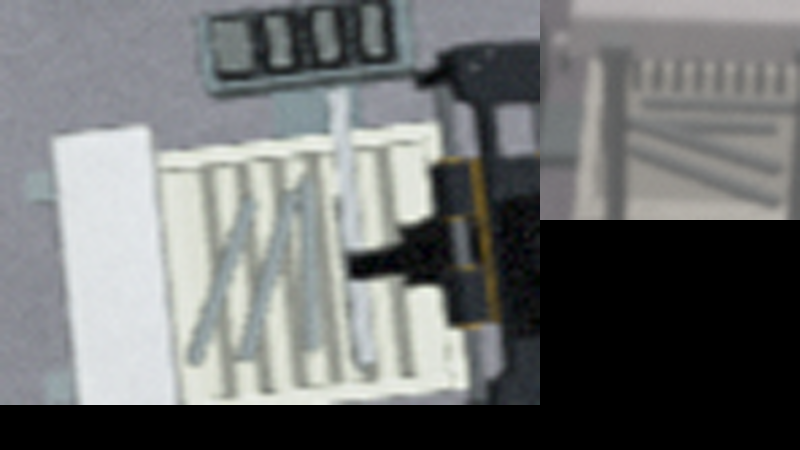

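carry_out([
  [[0, -24.6, 17.2], [0, 0, 0]],
  [[-0.2, -28, -16], [0, 0, 0]],
  [[-0.2, -20, -15], [0, 0, 0]],
  [[0, 0, 0], [0, 0, 0]],
])

```text
time_s: 7.9
tool_pos: [0.5117, -0.0347, 0.1689]
tool_rot: [-55.2, -0.2, 6.5]
force: [0.1, 0.3, -1.3]
grip_width: 0.0155
```

```bash
cat > look2.py <<'E'
from plan import *
import sys
from fit import T
from ov import UW,draw
k=sys.argv[1]
print(rake_now(),cur()[2]["force"].round(1),cur()[2]["time_s"])
t=env.read_camera("top"); s=env.read_camera("side")
cv2.imwrite(f"pics/L{k}t.png",cv2.resize(t[175:245,185:260,::-1],None,fx=10,fy=10,interpolation=cv2.INTER_CUBIC)[:600])
cv2.imwrite(f"pics/L{k}s.png",cv2.resize(s[205:265,240:310,::-1],None,fx=10,fy=10,interpolation=cv2.INTER_CUBIC)[:600])
for x in(-50,-30,-10,10,30,50):
    q=[((proj("top",u2w([x,y,27]))[0]+.5-[185,175])*10-.5).round(0).tolist() for y in(-50,50)]
    r=[((proj("side",u2w([x,y,27]))[0]+.5-[240,205])*10-.5).round(0).tolist() for y in(-50,50)]
    print("groove",x,q,r)
E
python3 look2.py 7
```

```text
(array([-94.4,   0.6,  84.6]), array([-0.19, -0.19, -0.15])) [ 0.1  0.3 -1.3] 7.9
groove -50 [[501.0, 174.0], [536.0, 500.0]] [[175.0, 206.0], [561.0, 220.0]]
groove -30 [[436.0, 181.0], [470.0, 508.0]] [[172.0, 257.0], [563.0, 271.0]]
groove -10 [[371.0, 188.0], [405.0, 515.0]] [[168.0, 309.0], [566.0, 324.0]]
groove 10 [[306.0, 195.0], [339.0, 522.0]] [[164.0, 364.0], [569.0, 379.0]]
groove 30 [[241.0, 203.0], [274.0, 529.0]] [[160.0, 420.0], [572.0, 436.0]]
groove 50 [[176.0, 210.0], [209.0, 536.0]] [[156.0, 478.0], [575.0, 495.0]]
```

View pics/L7t.png

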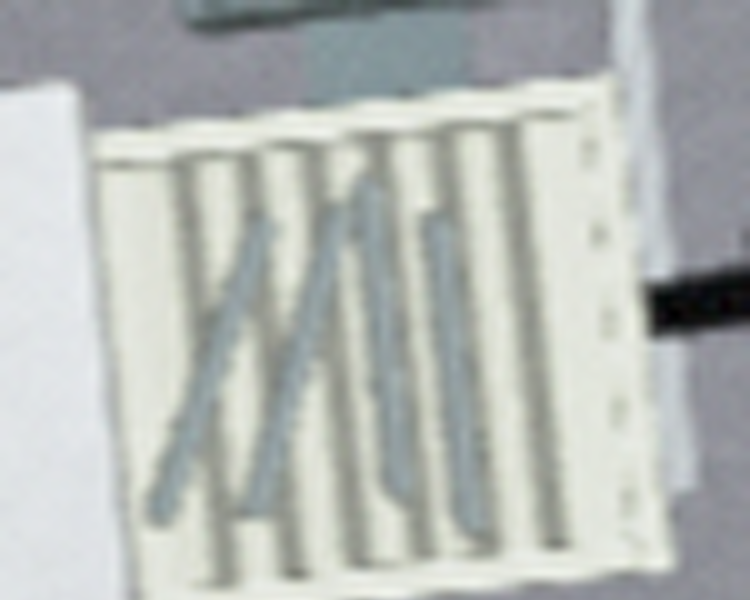

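View pics/L7s.png

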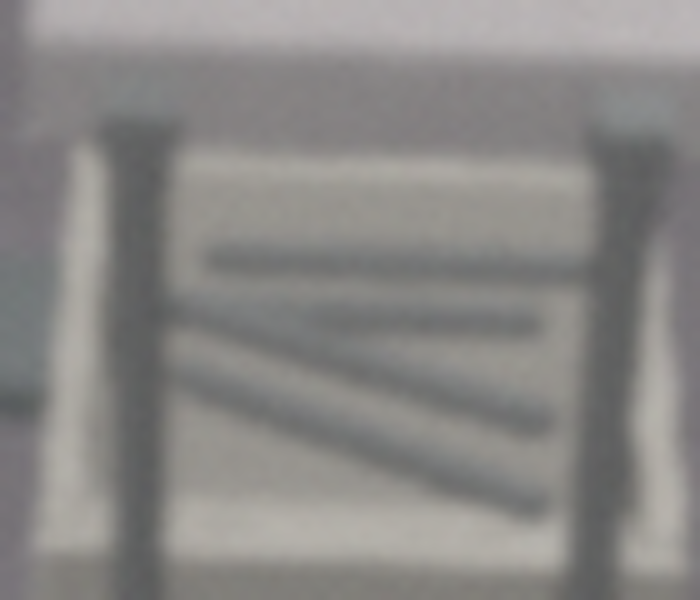

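```bash
python3 - <<'E'
from plan import *
print(rake_now()); q=rt([-15,2,55]);show(*q); show(*rt([-15,2,33.7]),p0=q[0],R0=q[1])
E
```

```text
(array([-89.3,   1.9,  84.2]), array([ 0.1 , -0.05,  0.06]))
shift [ 0.1 66.6 44.1] rv [-0.06  0.12 -0.01] n 2
[[[0.1,33.3,22.1],[-0.03,0.06,-0.01]],[[0.0,33.3,22.1],[-0.03,0.06,-0.01]]]
shift [  0.   17.4 -12.2] rv [0. 0. 0.] n 1
[[[0.0,17.4,-12.2],[0.0,0.0,0.0]]]
```

carry_out([
  [[0, 33.3, 22.1], [0, 0.1, 0]],
  [[0, 33.3, 22.1], [0, 0, 0]],
  [[0, 0, 0], [0, 0, 0]],
  [[0, 0, 0], [0, 0, 0]],
  [[0, 0, 0], [0, 0, 0]],
])

```text
time_s: 8.5
tool_pos: [0.5013, 0.0446, 0.1393]
tool_rot: [-55.0, -0.0, 6.8]
force: [0.4, -0.4, -2.0]
grip_width: 0.016
```

```bash
python3 - <<'E'
from plan import *
print(rake_now()); show(*rt([-15,2,33.7]))
E
```

```text
(array([-14.1,   2.3,  55.1]), array([ 0.14, -0.01,  0.03]))
shift [  0.2  17.  -12.9] rv [-0.03  0.12 -0.07] n 1
[[[0.2,17.0,-12.9],[-0.03,0.12,-0.07]]]
```

carry_out([
  [[0, 8.6, -6.5], [0, 0, 0]],
  [[0, 8.4, -6.4], [0, 0, 0]],
  [[0, 0, 0], [0, 0, 0]],
])

```text
time_s: 8.8
tool_pos: [0.5002, 0.0436, 0.1161]
tool_rot: [-54.9, 0.2, 6.8]
force: [-0.2, -0.0, -1.1]
grip_width: 0.0156
```

```bash
python3 - <<'E'
from plan import *
print(rake_now(),cur()[2]["force"]); show(*rt([-15,2,33.7]))
E
```

```text
(array([-14.9,   3.8,  32. ]), array([0.09, 0.18, 0.1 ])) [-0.16405809 -0.03409276 -1.05225773]
shift [ 1.5 -1.5  1.1] rv [-0.11 -0.02 -0.19] n 1
[[[1.5,-1.5,1.1],[-0.11,-0.02,-0.19]]]
```

carry_out([
  [[0, -0.4, 0.3], [0, 0, 0]],
  [[0.2, 14.9, 21.3], [0, 0, 0]],
  [[0, 0, 0], [0, 0, 0]],
  [[0, 0, 0], [0, 0, 0]],
  [[0, -24.6, 17.2], [0, 0, 0]],
  [[-0.2, -28, -16], [0, 0, 0]],
  [[-0.2, -25, -24], [0, 0, 0]],
  [[0, 0, 0], [0, 0, 0]],
  [[0, 0, 0], [0, 0, 0]],
])

```text
time_s: 9.7
tool_pos: [0.506, 0.0058, 0.1691]
tool_rot: [-55.0, -0.0, 6.7]
force: [-0.5, 0.7, -1.7]
grip_width: 0.0158
```

```bash
python3 look2.py 8|head -1
```

```text
(array([-53.2,   2. ,  84.9]), array([-0.01, -0.02,  0.03])) [-0.5  0.7 -1.7] 9.7
```

View pics/L8t.png

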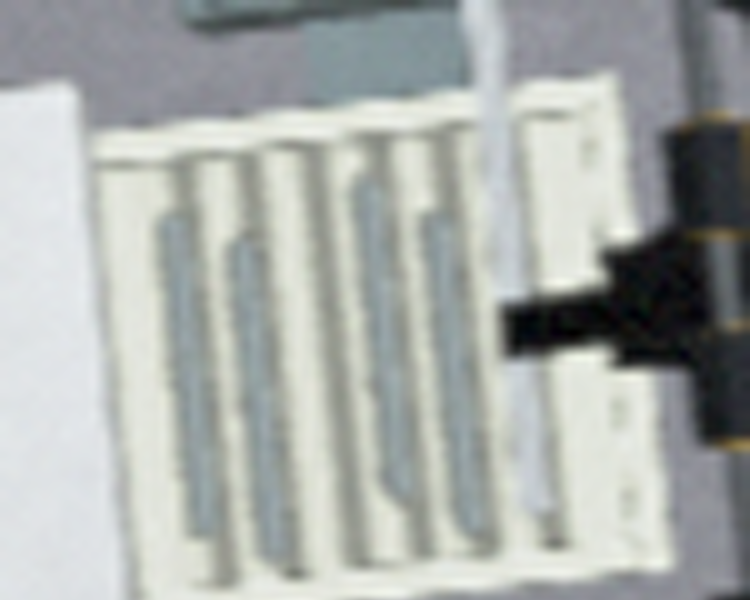

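View pics/L8s.png

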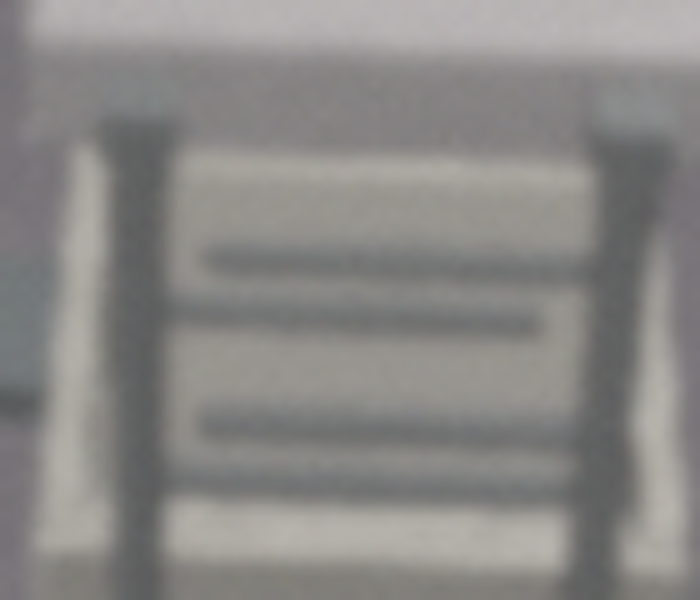

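```bash
python3 - <<'E'
from plan import *
from fit import T,S
for c in((260,110),(312,105),(362,98),(415,92)): print(w2u(atz("top",T(*c)[1],.070)).round(1))
for c in((97,222),(103,185),(108,152),(113,125)): print("s",w2u(atz("side",S(*c)[1],.070)).round(1))
print(rake_now()); show(*rt([19,-45,80]))
E
```

```text
[  19.6 -126.6   70. ]
[  -6.3 -126.2   70. ]
[ -31.3 -126.9   70. ]
[ -57.8 -127.    70. ]
s [  18.7 -126.9   70. ]
s [  -8.9 -127.1   70. ]
s [ -34.6 -127.5   70. ]
s [ -56.5 -127.3   70. ]
(array([-51. ,   2.7,  84.7]), array([0.19, 0.03, 0.08]))
shift [47.9 43.9 54.5] rv [-0.09  0.15 -0.12] n 2
[[[24.0,22.0,27.2],[-0.04,0.07,-0.06]],[[23.9,22.0,27.3],[-0.04,0.07,-0.06]]]
```

carry_out([
  [[16, 14.6, 18.2], [0, 0, 0]],
  [[16, 14.6, 18.2], [0, 0, 0]],
  [[16, 14.6, 18.2], [0, 0, 0]],
  [[0, 0, 0], [0, 0, 0]],
  [[0, 0, 0], [0, 0, 0]],
  [[0, 0, 0], [0, 0, 0]],
])

```text
time_s: 10.4
tool_pos: [0.5444, 0.0819, 0.1641]
tool_rot: [-55.0, 0.0, 6.8]
force: [-0.5, -0.7, -2.5]
grip_width: 0.0155
```

```bash
python3 - <<'E'
from plan import *
print(rake_now()); 
t=env.read_camera("top"); s=env.read_camera("side")
def P(r): 
    p,R,o=cur(); Rr=R@M_R.T; q=p-Rr@M_p; return q+Rr@(np.array(r)/1000)
for r in((0,-98,40),(0,53,40),(0,-92,13)): print(r,w2u(P(r)).round(1),((proj("top",P(r))[0]+.5-[180,140])*8-.5).round(1),((proj("side",P(r))[0]+.5-[200,180])*8-.5).round(1))
cv2.imwrite("pics/h_t.png",cv2.resize(t[140:210,180:260,::-1],None,fx=8,fy=8,interpolation=cv2.INTER_CUBIC))
cv2.imwrite("pics/h_s.png",cv2.resize(s[180:250,200:290,::-1],None,fx=8,fy=8,interpolation=cv2.INTER_CUBIC))
print(rake_now()); 
E
```

```text
(array([ 17.9, -44.7,  79.9]), array([0.15, 0.04, 0.01]))
(0, -98, 40) [  17.4 -143.   120. ] [212.8 163.4] [133.9 261.3]
(0, 53, 40) [ 17.3   8.  120.1] [256.2 582.5] [651.3 278.6]
(0, -92, 13) [  17.5 -137.    93. ] [222.8 190.2] [158.9 332.9]
(array([ 17.3, -45. ,  80. ]), array([0.07, 0.03, 0.02]))
```

View pics/h_t.png

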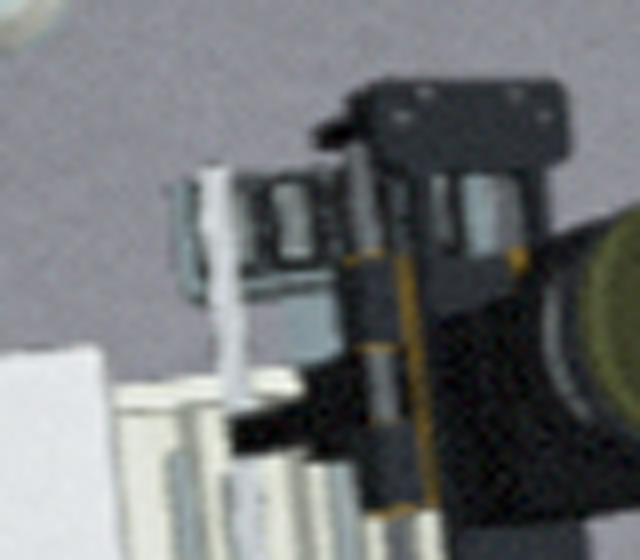

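View pics/h_s.png

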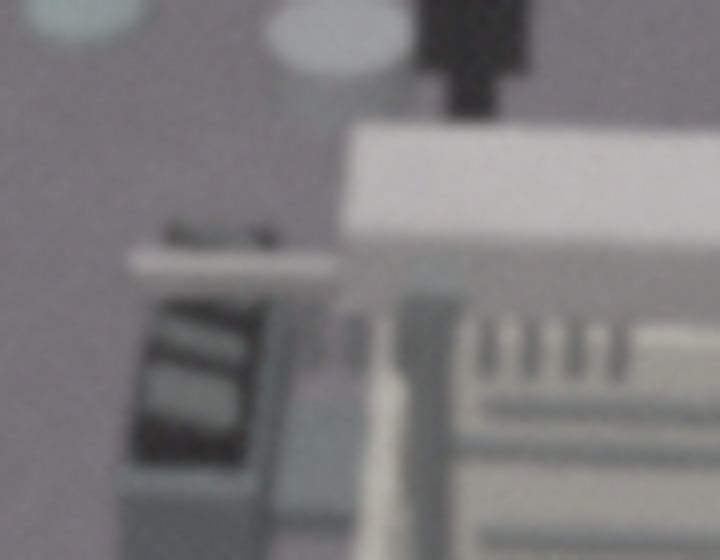

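carry_out([
  [[0, 7.6, -3.2], [0, 0, 0]],
  [[0, 6.6, -4.6], [0, 0, 0]],
  [[0, 3.3, -2.3], [0, 0, 0]],
  [[0, 1.6, -1.1], [0, 0, 0]],
  [[0, 1.6, -1.1], [0, 0, 0]],
  [[0, 0, 0], [0, 0, 0]],
])

```text
time_s: 11.1
tool_pos: [0.5449, 0.0841, 0.1404]
tool_rot: [-55.0, -0.0, 6.8]
force: [0.6, 0.0, -0.4]
grip_width: 0.0158
```

```bash
python3 - <<'E'
from plan import *
print(rake_now(),cur()[2]["force"],cur()[2]["wrist_torque"])
E
```

```text
(array([ 20.1, -45.5,  56.2]), array([ 0.14, -0.02,  0.05])) [ 0.55986515  0.00372304 -0.41954416] [-0.75381541 -0.3932409  -0.09580139]
```

carry_out([
  [[0, 0.8, -0.6], [0, 0, 0]],
  [[0, 0.8, -0.6], [0, 0, 0]],
  [[0, 0.8, -0.6], [0, 0, 0]],
  [[0, 0, 0], [0, 0, 0]],
])

```text
time_s: 11.5
tool_pos: [0.5455, 0.0846, 0.1387]
tool_rot: [-54.9, -0.1, 6.8]
force: [0.4, -0.7, 5.0]
grip_width: 0.0155
```

```bash
python3 - <<'E'
from plan import *
print(rake_now(),cur()[2]["force"],cur()[2]["wrist_torque"])
s=env.read_camera("side");t=env.read_camera("top")
cv2.imwrite("pics/p_s.png",cv2.resize(s[180:250,200:290,::-1],None,fx=8,fy=8,interpolation=cv2.INTER_CUBIC))
print(rake_now(),cur()[2]["force"])
E
```

```text
(array([ 20.6, -46.3,  54.5]), array([ 0.15, -0.11,  0.12])) [ 0.35515814 -0.69596086  4.96248747] [ 0.10000691 -0.5051394   0.04344879]
(array([ 20.5, -46.3,  54.5]), array([ 0.15, -0.11,  0.11])) [-0.40571098 -0.86790124  5.73405727]
```

View pics/p_s.png

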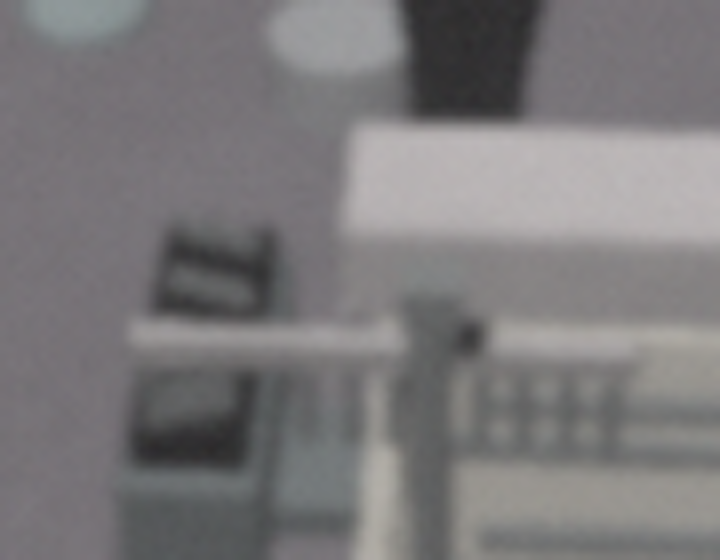

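carry_out([
  [[0, 0.8, -0.6], [0, 0, 0]],
  [[0, 0, 0], [0, 0, 0]],
])

```text
time_s: 11.8
tool_pos: [0.5458, 0.0847, 0.1382]
tool_rot: [-54.9, -0.2, 6.8]
force: [-1.4, -0.9, 6.4]
grip_width: 0.0161
```

carry_out([
  [[0, -8.2, 5.7], [0, 0, 0]],
  [[0, -24.6, 17.2], [0, 0, 0]],
  [[-10, -25, -10], [0, 0, 0]],
  [[-20, -20, -30], [0, 0, 0]],
  [[-20, -20, -30], [0, 0, 0]],
  [[-10, -20, -30], [0, 0, 0]],
  [[0, 0, 0], [0, 0, 0]],
  [[0, 0, 0], [0, 0, 0]],
])

```text
time_s: 12.6
tool_pos: [0.5002, -0.0539, 0.1884]
tool_rot: [-54.9, 0.1, 6.7]
force: [0.5, 0.9, -1.4]
grip_width: 0.0157
```

```bash
python3 - <<'E'
from plan import *
print(rake_now(),cur()[2]["force"])
s=env.read_camera("side");t=env.read_camera("top")
cv2.imwrite("pics/q_s.png",cv2.resize(s[195:265,200:290,::-1],None,fx=8,fy=8,interpolation=cv2.INTER_CUBIC))
cv2.imwrite("pics/q_t.png",cv2.resize(t[145:240,180:270,::-1],None,fx=6,fy=6,interpolation=cv2.INTER_CUBIC))
E
```

```text
(array([-111.8,   14.7,  104.2]), array([0.03, 0.06, 0.05])) [ 0.53717417  0.88235023 -1.38179686]
```

View pics/q_s.png

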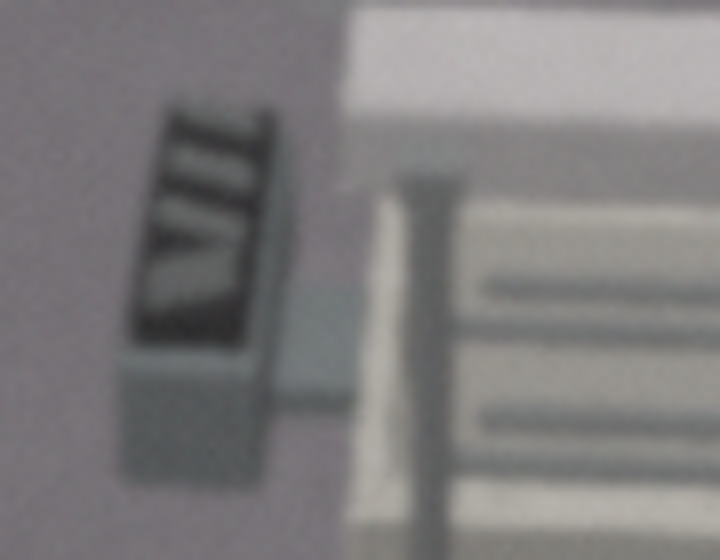

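View pics/q_t.png

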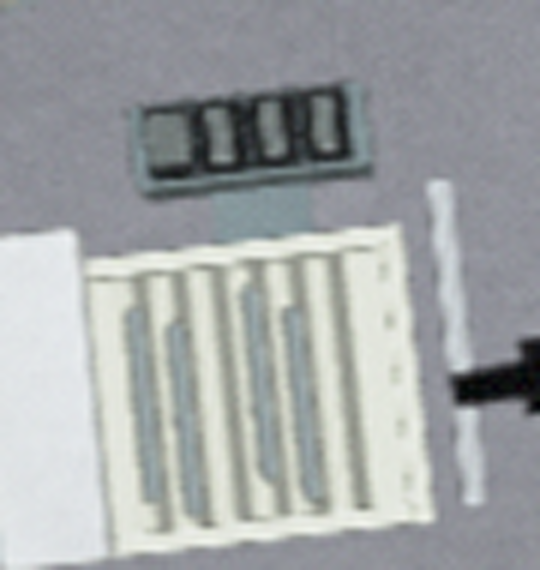

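```bash
python3 - <<'E'
from plan import *
print(rake_now()); show(pg+[0,0,.085],Rg,8)
E
```

```text
(array([-109.5,   14.3,  104.6]), array([0.26, 0.02, 0.09]))
shift [ -21.5 -150.5 -234.2] rv [ -0.08  40.21 -28.22] n 8
[[[-2.7,-18.8,-29.3],[-0.01,5.03,-3.53]],[[1.1,-18.9,-29.4],[-0.01,5.03,-3.53]],[[4.8,-18.7,-29.1],[-0.01,5.03,-3.53]],[[8.4,-18.3,-28.5],[-0.01,5.03,-3.53]],[[12.0,-17.6,-27.6],[-0.01,5.03,-3.53]],[[15.4,-16.8,-26.4],[-0.01,5.03,-3.53]],[[18.7,-15.7,-24.9],[-0.01,5.03,-3.53]],[[21.7,-14.5,-23.2],[-0.01,5.03,-3.53]]]
```

carry_out([
  [[-2.7, -18.8, -29.3], [0, 5.03, -3.53]],
  [[1.1, -18.9, -29.4], [0, 5.03, -3.53]],
  [[4.8, -18.7, -29.1], [0, 5.03, -3.53]],
  [[8.4, -18.3, -28.5], [0, 5.03, -3.53]],
  [[12, -17.6, -27.6], [0, 5.03, -3.53]],
  [[15.4, -16.8, -26.4], [0, 5.03, -3.53]],
  [[18.7, -15.7, -24.9], [0, 5.03, -3.53]],
  [[21.7, -14.5, -23.2], [0, 5.03, -3.53]],
  [[0, 0, 0], [0, 0, 0]],
  [[0, 0, 0], [0, 0, 0]],
  [[0, 0, 0], [0, 0, 0]],
])

```text
time_s: 13.8
tool_pos: [0.5131, -0.329, 0.1774]
tool_rot: [-54.9, 0.0, -42.1]
force: [0.1, -0.4, -1.2]
grip_width: 0.0157
```

```bash
python3 - <<'E'
from plan import *
print(cur()[0],cur()[2]["tool_rot"]); show(pg+[0,0,.03],Rg)
E
```

```text
[ 0.51314682 -0.32897125  0.17742273] [-5.48701823e+01  2.93900471e-02 -4.20857232e+01]
shift [  0.5  44.4 -32.9] rv [-0.13  0.08 -0.09] n 2
[[[0.3,22.2,-16.4],[-0.06,0.04,-0.04]],[[0.3,22.2,-16.4],[-0.06,0.04,-0.04]]]
```

carry_out([
  [[0.3, 22.2, -16.4], [0, 0, 0]],
  [[0.2, 22.2, -16.4], [-0.1, 0.1, -0.1]],
  [[0, 0, 0], [0, 0, 0]],
  [[0, 0, 0], [0, 0, 0]],
  [[0, 0, 0], [0, 0, 0]],
])

```text
time_s: 14.3
tool_pos: [0.5129, -0.3328, 0.1239]
tool_rot: [-55.0, -0.2, -42.4]
force: [-0.2, 0.1, -0.9]
grip_width: 0.0156
```

```bash
python3 - <<'E'
from plan import *
print(cur()[0],cur()[2]["tool_rot"]); show(pg,Rg)
s=env.read_camera("side");t=env.read_camera("top")
cv2.imwrite("pics/r_s.png",cv2.resize(s[110:180,250:320,::-1],None,fx=8,fy=8,interpolation=cv2.INTER_CUBIC))
cv2.imwrite("pics/r_t.png",cv2.resize(t[160:235,325:400,::-1],None,fx=8,fy=8,interpolation=cv2.INTER_CUBIC))
Rr=cur()[1]@M_R.T;q=cur()[0]-Rr@M_p
for r in((0,-98,40),(0,53,40)):
    X=q+Rr@(np.array(r)/1000);print(((proj("top",X)[0]+.5-[325,160])*8-.5).round(1),((proj("side",X)[0]+.5-[250,110])*8-.5).round(1))
print(cur()[0])
E
```

```text
[ 0.51285628 -0.3328292   0.12386759] [-55.01464839  -0.17064075 -42.41084448]
shift [ -2.   26.9 -16.8] rv [ 0.01 -0.07  0.26] n 1
[[[-2.0,26.9,-16.8],[0.01,-0.07,0.26]]]
[426.1  98.9] [ 87.9 178. ]
[149.3 401.4] [326.3 317.6]
[ 0.51254617 -0.33338357  0.12377923]
```

View pics/r_s.png

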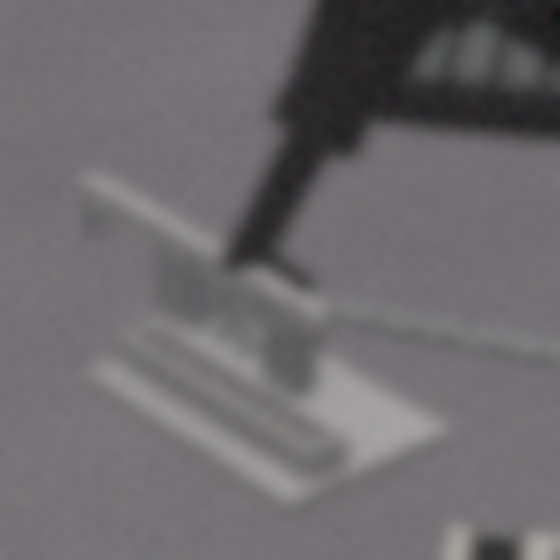

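View pics/r_t.png

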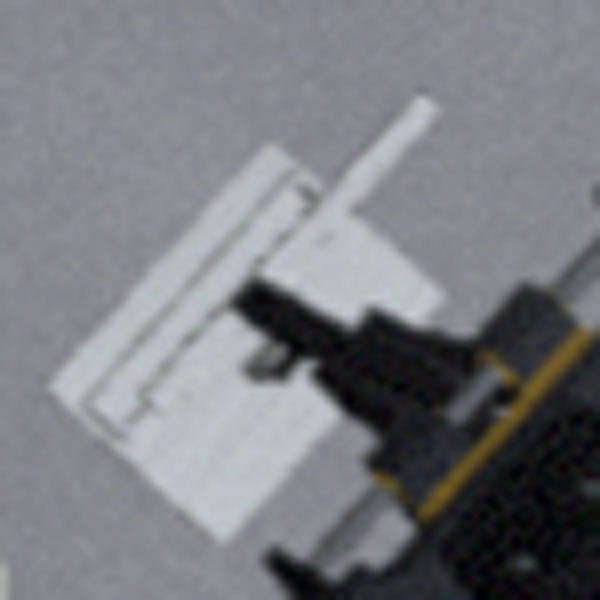

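```bash
python3 - <<'E'
from plan import *
print(cur()[0]); show(pg+[0,0,.02],Rg)
E
```

```text
[ 0.51254617 -0.33338357  0.12377923]
shift [-2.1 10.8 -4.7] rv [ 0.05 -0.09  0.3 ] n 1
[[[-2.1,10.8,-4.7],[0.05,-0.09,0.3]]]
```

carry_out([
  [[-1, 5.4, -2.3], [0, 0, 0.15]],
  [[-1, 5.4, -2.3], [0, 0, 0.15]],
  [[0, 0, 0], [0, 0, 0]],
  [[0, 0, 0], [0, 0, 0]],
  [[0, 0, 0], [0, 0, 0]],
])

```text
time_s: 14.9
tool_pos: [0.5118, -0.33, 0.1106]
tool_rot: [-55.0, 0.2, -42.3]
force: [-0.8, -0.5, -1.3]
grip_width: 0.0159
```

```bash
python3 - <<'E'
from plan import *
print(cur()[0],cur()[2]["tool_rot"]); show(pg,Rg)
E
```

```text
[ 0.51182218 -0.3299686   0.11059726] [-55.0360007    0.2045444  -42.31606869]
shift [  0.9  15.2 -10.3] rv [ 0.04 -0.21 -0.1 ] n 1
[[[0.9,15.2,-10.3],[0.04,-0.21,-0.1]]]
```

carry_out([
  [[0.5, 3.8, -2.6], [0, -0.1, 0]],
  [[0.4, 3.8, -2.6], [0, -0.1, -0.1]],
  [[0, 3.4, -2.3], [0, 0, 0]],
  [[0, 2.2, -1.5], [0, 0, 0]],
  [[0, 0, 0], [0, 0, 0]],
  [[0, 0, 0], [0, 0, 0]],
])

```text
time_s: 15.5
tool_pos: [0.5125, -0.3303, 0.0945]
tool_rot: [-55.0, 0.0, -42.2]
force: [0.5, 0.2, -1.2]
grip_width: 0.0156
```

```bash
python3 - <<'E'
from plan import *
print(cur()[0],cur()[2]["tool_rot"],cur()[2]["force"]); show(pg,Rg)
s=env.read_camera("side");t=env.read_camera("top")
cv2.imwrite("pics/u_s.png",cv2.resize(s[110:180,250:320,::-1],None,fx=8,fy=8,interpolation=cv2.INTER_CUBIC))
cv2.imwrite("pics/u_t.png",cv2.resize(t[160:235,325:400,::-1],None,fx=8,fy=8,interpolation=cv2.INTER_CUBIC))
print(cur()[0],cur()[2]["force"])
E
```

```text
[ 0.51254121 -0.33032102  0.09453261] [-5.50349597e+01  2.00741654e-02 -4.22051126e+01] [ 0.50292974  0.19511256 -1.16102293]
shift [ 0.   1.9 -1.3] rv [ 0.03 -0.02 -0.01] n 1
[[[0.0,1.9,-1.3],[0.03,-0.02,-0.01]]]
[ 0.51267376 -0.33045696  0.09478249] [ 0.12399496 -0.56567949 -1.0869371 ]
```

View pics/u_s.png

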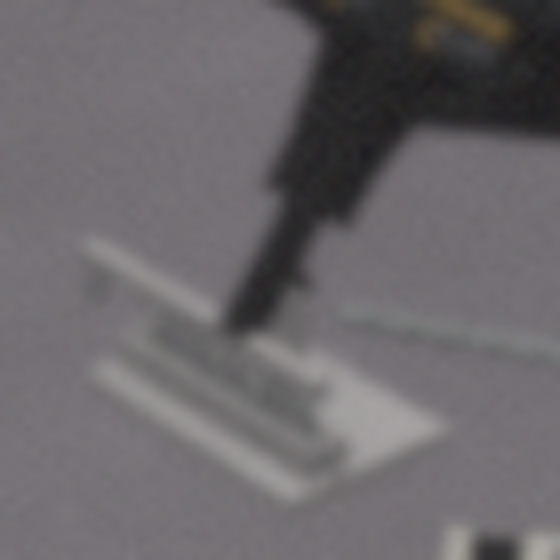

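View pics/u_t.png

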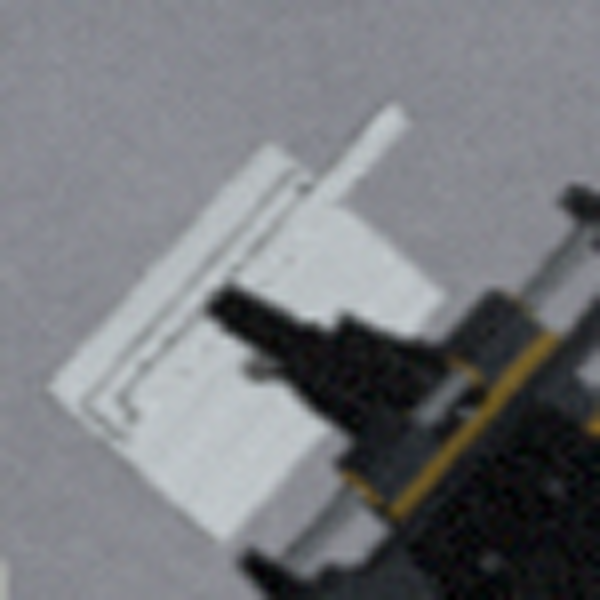

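carry_out([
  [[0, 1, -0.7], [0, 0, 0]],
  [[0, 1, -0.7], [0, 0, 0]],
  [[0, 0, 0], [0, 0, 0]],
  [[0, 0, 0], [0, 0, 0]],
])

```text
time_s: 16.0
tool_pos: [0.5127, -0.3304, 0.0923]
tool_rot: [-55.0, -0.0, -42.2]
force: [0.1, 0.7, -0.9]
grip_width: 0.0158
```

carry_out([
  [[0, 0.6, -0.4], [0, 0, 0]],
  [[0, 0, 0], [0, 0, 0]],
  [[0, 0, 0], [0, 0, 0]],
])

```text
time_s: 16.3
tool_pos: [0.5128, -0.3305, 0.0921]
tool_rot: [-55.0, -0.0, -42.2]
force: [-2.1, 0.2, 5.2]
grip_width: 0.0158
```

carry_out([
  [[0, -0.3, 0.2], [0, 0, 0]],
  [[0, 0, 0], [0, 0, 0]],
  [[0, 0, 0], [0, 0, 0]],
  [[0, 0, 0], [0, 0, 0]],
  [[0, 0, 0], [0, 0, 0]],
  [[0, 0, 0], [0, 0, 0]],
  [[0, 0, 0], [0, 0, 0]],
], jaw=0.6)

```text
time_s: 17.0
tool_pos: [0.5125, -0.3304, 0.0918]
tool_rot: [-55.0, 0.0, -42.2]
force: [0.5, 0.8, 0.9]
grip_width: 0.0514
```

```bash
python3 - <<'E'
from plan import *
s=env.read_camera("side");t=env.read_camera("top")
cv2.imwrite("pics/v_s.png",cv2.resize(s[110:180,250:320,::-1],None,fx=8,fy=8,interpolation=cv2.INTER_CUBIC))
cv2.imwrite("pics/v_t.png",cv2.resize(t[160:235,325:400,::-1],None,fx=8,fy=8,interpolation=cv2.INTER_CUBIC))
E
```

```text
(no output)
```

View pics/v_t.png

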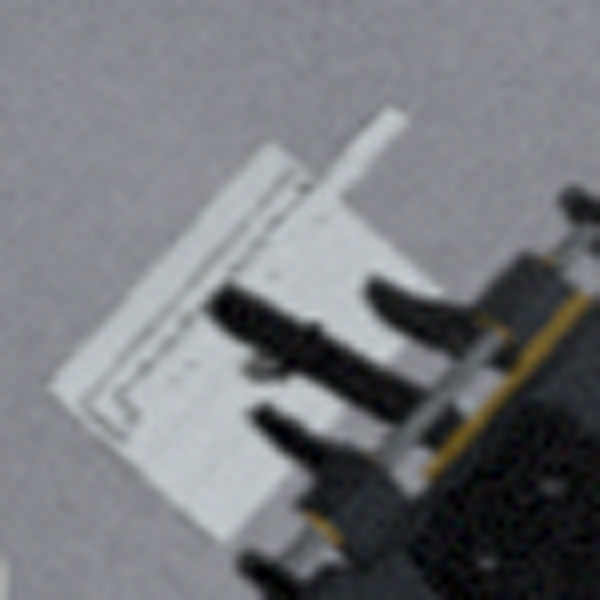

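View pics/v_s.png

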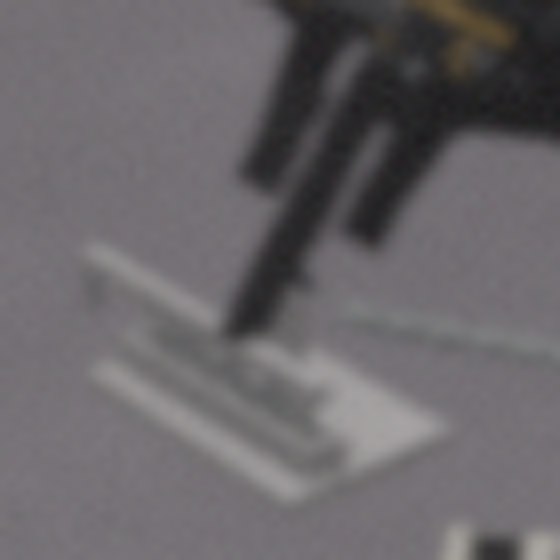

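Rake stands on its own in the trough against the post. Backing out along the handle.

carry_out([
  [[0, -15, 0], [0, 0, 0]],
  [[0, -30, 0], [0, 0, 0]],
  [[0, -40, 0], [0, 0, 0]],
  [[0, -40, 0], [0, 0, 0]],
  [[0, -30, 0], [0, 0, 0]],
  [[0, 0, 0], [0, 0, 0]],
  [[0, 0, 0], [0, 0, 0]],
  [[0, 0, 0], [0, 0, 0]],
])

```text
time_s: 17.9
tool_pos: [0.4529, -0.395, 0.2181]
tool_rot: [-55.0, 0.1, -42.1]
force: [1.2, 0.3, -0.1]
grip_width: 0.0527
```

```bash
python3 - <<'E'
from plan import *
s=env.read_camera("side");t=env.read_camera("top")
cv2.imwrite("pics/w_s.png",cv2.resize(s[85:295,150:350,::-1],None,fx=2.8,fy=2.8,interpolation=cv2.INTER_CUBIC))
cv2.imwrite("pics/w_t.png",cv2.resize(t[120:250,165:405,::-1],None,fx=3.3,fy=3.3,interpolation=cv2.INTER_CUBIC))
a=cv2.imread("pics/top0.png").astype(int); b=t[:,:,::-1].astype(int)
d=cv2.GaussianBlur(np.abs(a-b).max(2).astype(np.uint8),(3,3),0); cv2.imwrite("pics/w_d.png",cv2.resize(np.clip(d*3,0,255).astype(np.uint8),None,fx=1.5,fy=1.5))
a=cv2.cvtColor(cv2.imread("pics/side0.png"),cv2.COLOR_BGR2GRAY).astype(int);b=cv2.cvtColor(s,cv2.COLOR_RGB2GRAY).astype(int)
cv2.imwrite("pics/w_ds.png",cv2.resize(np.clip(cv2.GaussianBlur(np.abs(a-b).astype(np.uint8),(3,3),0)*4.,0,255).astype(np.uint8),None,fx=1.5,fy=1.5))
E
```

```text
(no output)
```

View pics/w_s.png

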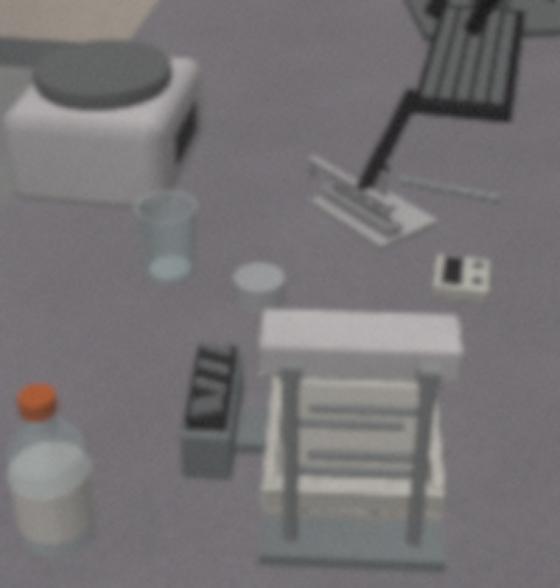

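View pics/w_t.png

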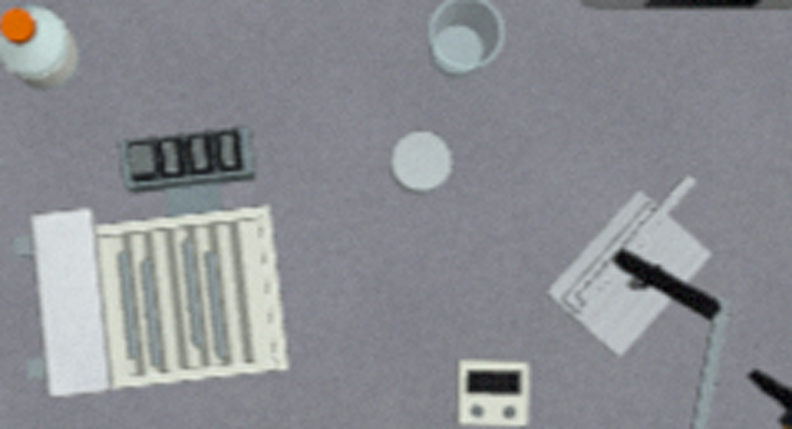

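View pics/w_d.png

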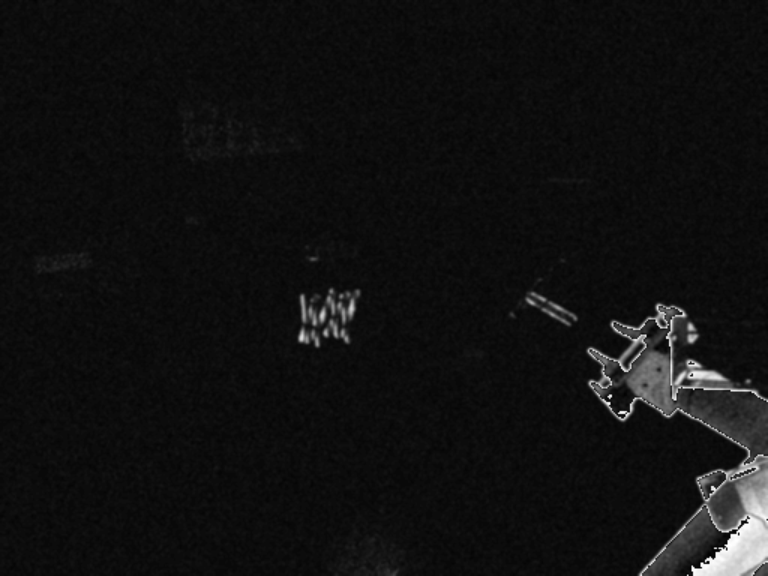

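View pics/w_ds.png

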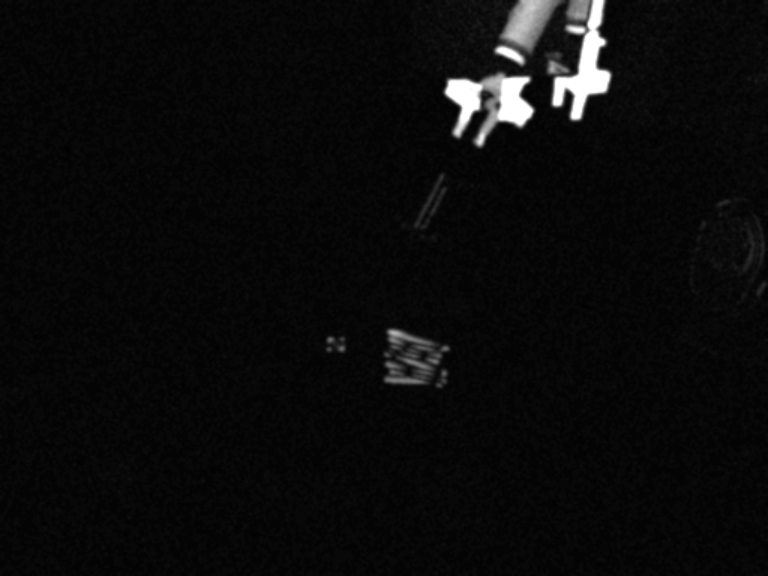

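```bash
python3 - <<'E'
from cell import env
print(env.sign_off())
E
```

```text
the job is handed in; nothing more can be done
None
```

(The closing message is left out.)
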